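# Set the float gate and stand up the tally floats

### The job

Turn the red-headed eccentric bolt of the float gate until the step gauge's silver tip slides in between fence and roller but its orange shoulder will not; prove it by sliding the tip in from the robot's side, straight side along the fence, past the narrowest place until more than half of it is through, and keep it there a moment. Then lay the gauge flat in the middle of its red board, and leave the bolt as set. Stand every fallen yellow float upright, black foot down, on the black mat (before or after the gauging), and do not shift the oil can, pawl, mallet heads or grease jar.

Things in the scene. Friction and masses are not known exactly. Their poses are not given: they have to be found in the camera images.
- gate: the float gate: a green base plate, 8 mm thick, on which stand a fixed steel fence and, opposite it, a brass roller on an eccentric bolt with a red bar head; origin on the shelf below the fence's usual face. x along the lane from its entry (robot's side) to its exit, y from fence to roller. Plate: x -53 to +77, y -30 to +120 mm
- fence_face (a point): point on the fence's gap-side face, level with the plate's top (8 mm above the shelf), at the bolt axis's place along the lane. x along the lane from entry to exit, y across the gap to the roller, z up. The face spans x -28 to +60 mm and rises 32 mm above the plate; fence 16 mm thick. Its place on the plate differs by a few mm from start to start
- roller_center (a point): centre of the brass roller, a disc of 24 mm radius from 10 to 36 mm above the shelf. It is fixed 8 mm off the bolt's axis and turns with the bolt. Its y in fence_face's frame less 24 mm is the gap between roller and fence
- bolt_grip (a point): point on the upright axis of the eccentric bolt, 62 mm above the shelf, about half-way up its red bar head (52 mm long, 14 mm wide, from 44 to 76 mm above the shelf). The bar lies along this point's x axis
- bolt (a joint): angle of the eccentric bolt, rad, -1.4 to 1.4, growing counter-clockwise seen from above. At 0 the bar and the roller's offset lie along the lane (+x). The roller centre is 8 mm x sin(angle) farther from the fence than the bolt's axis is, so turning counter-clockwise widens the gap. Stays where it is left; stiff: 0.3 N m to turn
- gauge_grip (a point): centre of the black grip of the loose step gauge (0.15 kg), 16 mm above its underside. x points to the gauge's silver tip, z up as it lies. Grip 80 mm long (x), 18 mm wide (y), 32 mm high. Ahead of it: orange shoulder from x 40 to 58 mm, y -20 to +25 mm; then silver tip from x 58 to 100, y -20 to +20; both 24 mm high, flush below with the grip
- gauge_tip (a point): middle of the front end face of the gauge's 40 mm wide silver tip, 100 mm ahead of gauge_grip, 12 mm above the underside; same axes. The gauge's straight side (y = -20 mm) goes along the fence; the step out to the 45 mm shoulder is on the roller's side. The gap is right when the tip goes in freely and the shoulder does not
- gauge_mid (a point): middle of the gauge's length, 30 mm ahead of gauge_grip, 12 mm above the underside; same axes
- gauge_board: red board on which the gauge is kept, 210 (x) x 120 (y) x 6 mm, fixed; origin under its centre, on the shelf
- mat: black rubber mat, 130 (x) x 360 (y) x 5 mm, fixed; origin under its centre, on the shelf
- float1_mid (a point): centre of a yellow plastic tally float, a square bar 38 x 38 x 96 mm with rounded edges, 0.12 kg, black band at its foot, red stripe and red spot at its head. x points from foot to head: upright when x points up. It starts lying on a side. Three or four floats are present
- float2_mid (a point): another such float; may be absent
- float3_mid (a point): another such float; may be absent
- float4_mid (a point): another such float; may be absent
- oilcan: squat copper oil can, 84 mm across, body 50 mm high with a cone and a spout to 139 mm; origin under its centre; a bystander
- pawl: grey cast iron pawl lying flat, 100 mm long, 18 mm high; origin under the centre of its round end, its arm along +x; a bystander
- mallet1: amber-stained wooden mallet head, 60 x 100 x 55 mm high; origin under its centre; a bystander
- mallet2: a second such mallet head; a bystander
- jar: grease jar with a green cap, 70 mm across, 80 mm high; origin under its centre; a bystander
Mind the look-alikes: they are no part of the job. What is shaped like the part that bears float1_mid but pink or turquoise is not meant.

How it is judged (in metres and radians):
On the way:
1. with the gap set between 40 and 45 mm, the gauge's tip is in between fence and roller from the entry side, its end over 28 mm beyond the bolt's axis along the lane (y of roller_center in the frame of fence_face between 0.0637 and 0.069 m and x of gauge_tip in the frame of fence_face between 0.028 and 0.075 m and y of gauge_tip in the frame of fence_face between 0.012 and 0.03 m and z of gauge_tip in the frame of fence_face between -0.002 and 0.03 m and x of gauge_grip in the frame of fence_face below -0.02 m and angle between the x axis of gauge_tip and the x axis of fence_face, either way round below 0.15 rad), for 0.3 s.
At the end, for the whole second after the job is handed in: The gap between roller and fence is between 40 and 45 mm (0.3 mm grace below); the gauge lies flat on its red board, its middle within 50 mm of the board's centre; every float present stands upright (within 7 degrees), foot down, its centre over the mat (y of roller_center in the frame of fence_face between 0.0637 and 0.069 m and horizontal distance between gauge_mid and gauge_board below 0.05 m and height (world z) of gauge_mid between 0.0155 and 0.024 m and angle between gauge_mid's own z axis and vertical below 0.15 rad and angle between each of float1_mid, float2_mid, float3_mid, float4_mid's own x axis and vertical below 0.12 rad and x of float1_mid in the frame of mat between -0.065 and 0.065 m and y of float1_mid in the frame of mat between -0.18 and 0.18 m and height (world z) of float1_mid between 0.047 and 0.06 m and x of float2_mid in the frame of mat between -0.065 and 0.065 m and y of float2_mid in the frame of mat between -0.18 and 0.18 m and height (world z) of float2_mid between 0.047 and 0.06 m and x of float3_mid in the frame of mat between -0.065 and 0.065 m and y of float3_mid in the frame of mat between -0.18 and 0.18 m and height (world z) of float3_mid between 0.047 and 0.06 m and x of float4_mid in the frame of mat between -0.065 and 0.065 m and y of float4_mid in the frame of mat between -0.18 and 0.18 m and height (world z) of float4_mid between 0.047 and 0.06 m); the robot touches nothing.
It fails at once if the oil can is shifted by more than 30 mm (distance of oilcan from where it was at the start of the episode above 0.03 m).
It fails at once if the pawl is shifted by more than 30 mm (distance of pawl from where it was at the start of the episode above 0.03 m).
It fails at once if the first mallet head is shifted by more than 30 mm (distance of mallet1 from where it was at the start of the episode above 0.03 m).
It fails at once if the second mallet head is shifted by more than 30 mm (distance of mallet2 from where it was at the start of the episode above 0.03 m).
It fails at once if the grease jar is shifted by more than 30 mm (distance of jar from where it was at the start of the episode above 0.03 m).
Of float1, float2, float3, float4 only 3 to 4 are there at a start; the rules pass over those that are not, and their reading is None.
At some moment in a run one of gauge, float1, float2, float3, float4 may be knocked a few centimetres aside while the robot is not near it.
Once in a run the grip may slacken for a moment while it holds something.
It also fails if it takes over 210 s, if anything falls off the work surface, if the arm or the gripper's body presses on something with over 40 N, if the wrist force passes 120 N, or if a joint passes its speed limit or range.

### The arm

A 6-joint arm with a two-finger parallel gripper is mounted at the origin on the work surface. World frame = base frame: x ahead of the robot, y to its left, z up, the work surface at z = 0. Lengths are in mm, angles in rad, forces in N, time in s.
With the tool pointing down it reaches from about 350 to 975 mm from the base axis. Payload 7.1 kg.
Tool frame: the origin (TCP) lies at the very end of the fingers, on their centre line; the grasp point (between the pads) lies 19 mm behind it (ctrl.tcp_to_grasp is the distance from the TCP to the grasp point, in mm); z points along the fingers, x is the direction in which the jaws open and shut, and the axes are right-handed (so a half turn about z gives the same grasp; the last joint's range is limited). The gripper opens to 88 mm and grips with 3 to 60 N. Pads are 20 mm wide; open, the fingers measure 115 mm over their backs; the gripper's body (75 mm by 178 mm) begins 61 mm behind the grasp point.
Start: joints at [1.083, 0.423, 1.63, -0, 1.089, -0.019], TCP at [282.352, 557.568, 195.875] pointing down, gripper open.
Joint ranges: [-3, 3], [-0.9, 2.11], [0.09, 2.58], [-1.31, 4.45], [0.11, 2.69], [-2.54, 2.54]. Speed limits (rad/s): [2.39, 2.39, 3.01, 3.14, 3.14, 3.14].

### API

Orientations are given as a rotation vector (axis times angle).
In Python, from workcell import get_obs, viewer, ctrl, masks_of gives the robot as it stands. The module is installed in compiled form; this text tells all that it offers.
- The arm moves only by the shell command python3 -m inch 'ROWS'. ROWS is JSON, a list of rows, each an object of numbers: "tx", "ty", "tz": the shift along the tool's x, y, z in cm; "ax", "ay", "az": the turn, a rotation vector about the tool's x, y, z in degrees; "jaw": the opening, from 0 (shut) to 1 (fully open). In form: [{"tx": .., "ty": .., "tz": .., "ax": .., "ay": .., "az": .., "jaw": ..}, ...]. A call has 1 to 12 rows; each row shifts and turns the commanded pose from where the row before left it, along the tool's axes as they then stand; what a row does not reach is not made up. A row lasts 1/8 s, in which the tool goes at most 62.5 mm and 10.7 degrees, less where a joint would pass 70% of its speed; a pose out of reach is approached as far as the arm can. A call is refused whole if a number of a shift passes 6.25 or a number of a turn 10.7, either way. A call with a gripper value outside its range is refused whole. The fingers move at their own pace and stop on an object; the grip force is fixed at half the most. Time passes only in rows, so rows that do not move let the fingers close. It gives the time, the measured TCP pose, the force and the opening at its end, in the units of the state.
- get_obs(): the state, without advancing time (a new reading comes with each control period).
- viewer.get_image(name): name is "side" or "top" or "wrist"; returns (picture, depth): 384x512x3 uint8, red, green, blue; 384x512 float32, mm along the optical axis (not along the pixel's ray), 0 where there is no reading.
- viewer.get_calibration(name): a dict with "fx", "fy", "cx", "cy" (pixels), "rvec" (rotation vector, rad) and "tvec" (3), from world to camera coordinates, as OpenCV has them. Camera axes: x right, y down, z forward; pixel columns grow to the right and rows downward; lengths in mm; the calibration is good to about 2 mm. A picture is of the moment at which its call begins: read the wrist's pose just before it. get_calibration takes no time and is no camera call; for the wrist camera it gives the pose at the moment of the call.
- ctrl.close_job(): hands the job in, once; it reports no verdict.
Trained networks look in the newest picture that a camera, given by its name, has taken for a name from the list of things; names that differ only in an ending like _2 or _b are one class to them, and where a whole thing is asked for, a point or a joint stands for the part that bears it (a point fixed in the world has none). Each returns a list of dicts, best first, with "score" (0 to 1); they miss things now and then, are a little off and sometimes report something else, mostly with a low value. They report only what shows in the picture. A call takes as long as a camera call. They do not tell look-alikes from the thing itself.
- masks_of(camera, thing): "pixels" (384x512 bool, what is visible of it) and "location" ([column, row] in pixels, amid what is visible of it).
The state is a dict: "t": time; "qpos": joint angles; "qvel": joint speeds; "joint_torque": joint torques, N m; "ee_pos": TCP position; "orientation": TCP orientation; "ft_force": force on the tool from outside, world axes, zero at the start; "moment": the same for the moment, N m; "width": finger opening in mm.
Only numpy, scipy, OpenCV 4.12 (cv2) and the standard library are available. Lean on these libraries where they do the work, as an engineer would, in place of code of your own. Each camera call takes 0.05 s, during which the arm holds its last target. There are 200 camera calls.

## Working session

There is one attempt and no reset: what is moved stays moved. The work goes in short steps, Python scripts to look and compute and a shell command to move; the robot and the scene stay as the last step left them, time stands still between calls to the robot, and variables do not carry over. Pictures are saved under pics/ and viewed, about 12 in all and at most 16, crops included, and the job is handed in when it is done.

```bash
mkdir -p pics; cat > h.py <<'E'
import numpy as np, cv2
from workcell import get_obs, viewer, ctrl, masks_of
R_=lambda v: cv2.Rodrigues(np.array(v,float))[0]
def snap(n,save=None):
    cal=viewer.get_calibration(n); im,d=viewer.get_image(n)
    if save: cv2.imwrite('pics/'+save,cv2.cvtColor(im,cv2.COLOR_RGB2BGR))
    return im,d,cal
def cloud(d,cal):
    v,u=np.mgrid[:384,:512]; 
    P=np.stack([(u-cal['cx'])/cal['fx']*d,(v-cal['cy'])/cal['fy']*d,d],-1)
    W=(P-np.array(cal['tvec']).ravel())@R_(np.ravel(cal['rvec']))
    W[d<=0]=np.nan
    return W
E
python3 - <<'E'
from h import *
for n in('top','side'):
    im,d,c=snap(n,n+'0.png'); W=cloud(d,c); np.save(n+'.npy',W)
    print(n,c['fx'],-R_(np.ravel(c['rvec'])).T@np.ravel(c['tvec']))
    for t in ['gate','bolt_grip','gauge_grip','gauge_board','mat','float1_mid','oilcan','pawl','mallet1','jar']:
        for r in masks_of(n,t):
            m=r['pixels']; p=W[m]; print(t,round(r['score'],2),np.round(r['location']),m.sum(),np.round(np.nanmedian(p,0)), np.round(np.nanpercentile(p[:,2],98)))
print(get_obs())
E
```

```text
top 357.42065385859763 [ 425.87840811    2.85606538 1356.18870954]
gate 0.8 [194. 159.] 1230 [645. 226.   8.] 76.0
bolt_grip 0.7 [207. 154.] 102 [657. 169.  39.] 46.0
bolt_grip 0.55 [191. 159.] 183 [636. 235.  38.] 79.0
bolt_grip 0.49 [237. 217.] 279 [436.  61.  37.] 43.0
gauge_grip 0.53 [152. 215.] 375 [418. 353.  30.] 42.0
gauge_board 0.65 [161. 225.] 1485 [397. 341.   5.] 13.0
mat 0.75 [317. 172.] 3108 [ 614. -239.    4.] 10.0
mat 0.7 [156. 221.] 342 [419. 353.  30.] 42.0
float1_mid 0.9 [351. 265.] 334 [ 260. -377.   36.] 42.0
float1_mid 0.87 [312. 258.] 301 [ 285. -232.   37.] 42.0
float1_mid 0.72 [213. 246.] 318 [315. 130.  36.] 41.0
float1_mid 0.67 [269. 210.] 272 [447. -72.  37.] 43.0
float1_mid 0.34 [207. 158.] 117 [652. 169.  39.] 46.0
float1_mid 0.3 [106. 204.] 395 [467. 511.  76.] 83.0
oilcan 0.91 [246. 128.] 489 [756.  25.  64.] 120.0
pawl 0.78 [290. 128.] 264 [ 770. -145.   16.] 22.0
mallet1 0.94 [145. 173.] 598 [584. 402.  53.] 59.0
mallet1 0.76 [393. 192.] 505 [ 528. -528.   54.] 60.0
mallet1 0.47 [316. 172.] 3185 [ 613. -241.    4.] 10.0
jar 0.67 [106. 204.] 400 [467.
[... 1104 characters left out ...]
 [468. 500.  55.] 85.0
{'t': 1.1, 'qpos': array([ 1.08299134e+00,  4.23120753e-01,  1.62989515e+00,  5.75483836e-06,
        1.08856075e+00, -1.90054703e-02]), 'qvel': array([-1.69460085e-03,  1.06868752e-03, -1.22568035e-03, -1.20335497e-03,
        3.18543566e-05,  5.45494917e-04]), 'joint_torque': array([ 1.12267506e-03, -5.44580519e+01, -2.74056190e+01,  6.46072766e-02,
        1.67994155e-02, -2.30609277e-05]), 'ee_pos': array([282.36217154, 557.57820237, 195.86400437]), 'orientation': array([-2.67663552e+00, -1.64473343e+00, -1.76030134e-05]), 'ft_force': array([ 0.68448044, -0.69659169, -0.55659638]), 'moment': array([ 0.02939625,  0.01009706, -0.02095767]), 'width': 87.6160467560563}
```

```bash
python3 - <<'E'
import cv2,numpy as np
t=cv2.imread('pics/top0.png');
c=t[90:300,80:440]; cv2.imwrite('pics/top0c.png',cv2.resize(c,(800,467),interpolation=cv2.INTER_CUBIC))
s=cv2.imread('pics/side0.png')[90:350,130:390]; cv2.imwrite('pics/side0c.png',cv2.resize(s,(600,600),interpolation=cv2.INTER_CUBIC))
E
```

```text
(no output)
```

View pics/top0c.png

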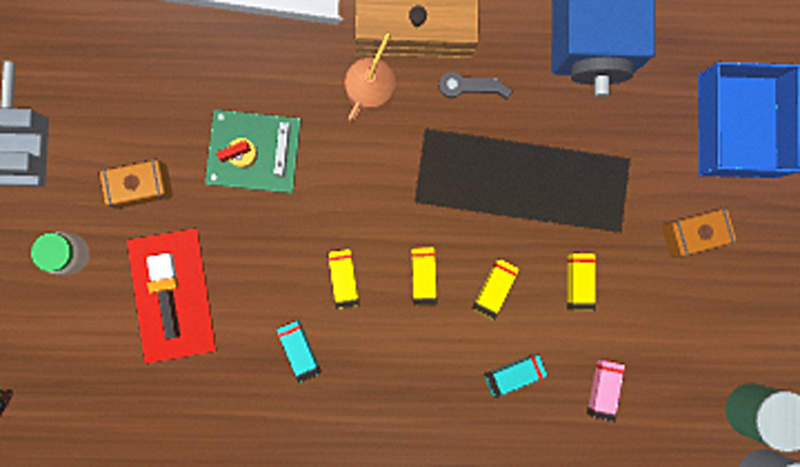

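View pics/side0c.png

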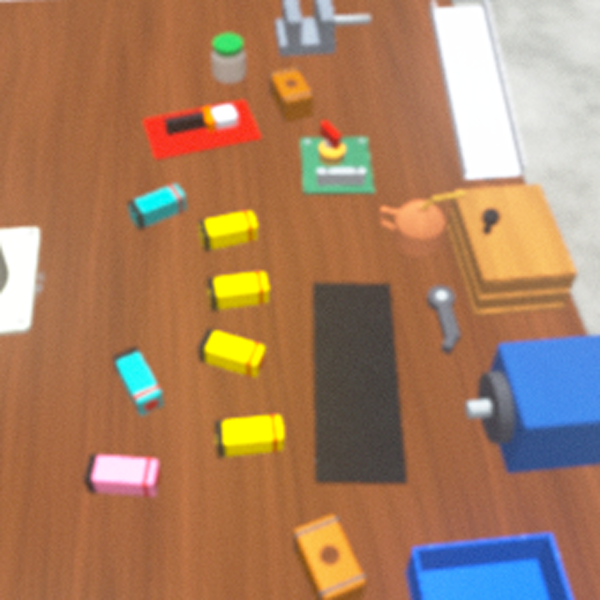

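```bash
cat >> h.py <<'E'
def state():
    o=get_obs(); return np.array(o['ee_pos']),R_(o['orientation']),o
def down(yaw):  # tool z down, tool x (jaw axis) at yaw deg in world
    a=np.radians(yaw); x=np.array([np.cos(a),np.sin(a),0]); z=np.array([0,0,-1.]); return np.stack([x,np.cross(z,x),z],1)
def plan(p,R=None,label=''):
    """shift (cm) in present tool axes, then turn (deg) about tool axes"""
    p0,R0,_=state(); R=R0 if R is None else R
    print(label,'shift cm',np.round(R0.T@(np.array(p)-p0)/10,2),'turn deg',np.round(np.degrees(cv2.Rodrigues(R0.T@R)[0].ravel()),1))
def rect(P):
    (c,s,a)=cv2.minAreaRect(P[:,:2].astype(np.float32)); 
    if s[0]<s[1]: s=(s[1],s[0]); a+=90
    return np.array(c),s,(a+90)%180-90
E
python3 - <<'E'
from h import *
W=np.load('top.npy'); im=cv2.imread('pics/top0.png'); hsv=cv2.cvtColor(im,cv2.COLOR_BGR2HSV)
def blobs(lo,hi,zlo,zhi,name):
    m=cv2.inRange(hsv,lo,hi)&((W[...,2]>zlo)&(W[...,2]<zhi)).astype(np.uint8)*255
    n,l,s,c=cv2.connectedComponentsWithStats(m)
    for i in range(1,n):
        if s[i,4]>25:
            P=W[l==i]; r=rect(P); print(name,np.round(c[i]),s[i,4],np.round(r[0]),np.round(r[1]),round(r[2]),'z',np.round(np.nanmedian(P[:,2])))
blobs((24,120,80),(34,255,255),28,60,'yellow')
blobs((0,0,0),(180,90,50),28,60,'black')
blobs((0,0,0),(180,110,60),-5,12,'mat')
blobs((45,60,50),(85,255,200),-5,20,'green')
blobs((0,180,90),(6,255,255),55,90,'redbar'); blobs((0,180,90),(6,255,255),0,16,'board')
blobs((8,180,90),(20,255,255),15,40,'orange'); blobs((0,0,170),(180,50,255),15,60,'white')
print(state()[1])
E
```

```text
yellow [189. 159.] 46 [644. 236.] [41. 38.] 10 z 36.0
yellow [271. 214.] 187 [441. -73.] [70. 34.] 1 z 37.0
yellow [234. 216.] 191 [434.  61.] [70. 37.] 10 z 37.0
yellow [342. 217.] 205 [ 439. -339.] [67. 38.] 1 z 37.0
yellow [303. 220.] 197 [ 423. -193.] [68. 38.] -25 z 37.0
mat [270. 163.] 64 [635. -73.] [126.  17.] -6 z 4.0
mat [321. 170.] 2050 [ 612. -248.] [346. 128.] 84 z 4.0
green [193. 158.] 1000 [651. 223.] [150. 130.] 86 z 7.0
green [410. 272.] 50 [ 236. -607.] [81. 27.] -10 z 11.0
redbar [184. 158.] 56 [639. 244.] [47. 13.] -67 z 75.0
board [157. 223.] 1391 [402. 351.] [209. 120.] 11 z 5.0
orange [382. 198.] 32 [ 513. -491.] [56.  4.] 18 z 28.0
orange [153. 218.] 53 [417. 362.] [46. 17.] -78 z 30.0
white [ 82. 127.] 50 [741. 622.] [72. 13.] 1 z 57.0
white [206. 156.] 87 [651. 171.] [86. 15.] -5 z 39.0
white [ 85. 154.] 202 [649. 619.] [95. 31.] 86 z 29.0
white [ 84. 170.] 91 [587. 620.] [94. 13.] -89 z 29.0
white [152. 210.] 115 [449. 365.] [40. 38.] 13 z 29.0
[[ 4.51818027e-01  8.92110122e-01  2.99728834e-06]
 [ 8.92110122e-01 -4.51818027e-01  1.65275284e-05]
 [ 1.60986043e-05 -4.79352398e-06 -1.00000000e+00]]
```

```bash
python3 -c "
from h import *
plan((600,215,290),down(23))"
```

```text
shift cm [-16.21  43.82  -9.41] turn deg [-0.  -0.  40.1]
```

```bash
python3 -m inch '[{"tz":-4.7},{"tz":-4.7},{"tx":-2,"ty":5.4},{"tx":-2,"ty":5.4},{"tx":-2,"ty":5.4},{"tx":-2,"ty":5.4},{"tx":-2,"ty":5.4},{"tx":-2,"ty":5.4},{"tx":-2,"ty":5.4},{"tx":-2.2,"ty":6},{"az":10},{"az":10}]' && python3 -m inch '[{"az":10},{"az":10},{},{}]'; python3 - <<'E'
from h import *
im,d,c=snap('wrist','w1.png'); W=cloud(d,c); np.save('w1.npy',W)
print(state()[0], -R_(np.ravel(c['rvec'])).T@np.ravel(c['tvec']),c['fx'])
E
```

```text
[282.37486796 557.5524699  195.8768691 ] [217.7985117  589.95607952 385.26507047] 297.4351107945091$[0]: bad value
```

View pics/w1.png

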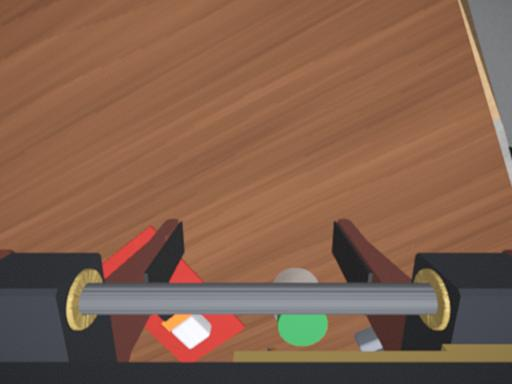

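```bash
python3 -m inch '[{"tx":0,"ty":0,"tz":-4,"ax":0,"ay":0,"az":0,"jaw":1}]'; python3 -c "
from h import *
plan((672,150,235),down(23))"
```

```text
t: 1.27
ee_pos: [281.3, 555.6, 233.2]
orientation: [2.674, 1.643, -0.009]
ft_force: [-0.2, 1.9, 1.5]
width: 87.9
 shift cm [-18.53  53.18  -0.06] turn deg [ 0.1  0.4 40.1]
```

```bash
python3 -m inch '[{"tx":-1.8,"ty":5.3,"tz":0,"ax":0,"ay":0,"az":0,"jaw":1},{"tx":-1.8,"ty":5.3,"tz":0,"ax":0,"ay":0,"az":0,"jaw":1},{"tx":-1.8,"ty":5.3,"tz":0,"ax":0,"ay":0,"az":0,"jaw":1},{"tx":-1.8,"ty":5.3,"tz":0,"ax":0,"ay":0,"az":0,"jaw":1},{"tx":-1.8,"ty":5.3,"tz":0,"ax":0,"ay":0,"az":0,"jaw":1},{"tx":-1.8,"ty":5.3,"tz":0,"ax":0,"ay":0,"az":0,"jaw":1},{"tx":-1.8,"ty":5.3,"tz":0,"ax":0,"ay":0,"az":0,"jaw":1},{"tx":-1.8,"ty":5.3,"tz":0,"ax":0,"ay":0,"az":0,"jaw":1},{"tx":-2,"ty":5.3,"tz":0,"ax":0,"ay":0,"az":0,"jaw":1},{"tx":-2,"ty":5.3,"tz":0,"ax":0,"ay":0,"az":0,"jaw":1}]' && python3 -m inch '[{"tx":0,"ty":0,"tz":0,"ax":0,"ay":0,"az":10,"jaw":1},{"tx":0,"ty":0,"tz":0,"ax":0,"ay":0,"az":10,"jaw":1},{"tx":0,"ty":0,"tz":0,"ax":0,"ay":0,"az":10,"jaw":1},{"tx":0,"ty":0,"tz":0,"ax":0,"ay":0,"az":10,"jaw":1},{"tx":0,"ty":0,"tz":0,"ax":0,"ay":0,"az":0,"jaw":1},{"tx":0,"ty":0,"tz":0,"ax":0,"ay":0,"az":0,"jaw":1}]'; python3 - <<'E'
from h import *
print(state()[0])
im,d,c=snap('wrist','w1.png'); W=cloud(d,c); np.save('w1.npy',W); np.save('w1c.npy',c,allow_pickle=True)
print(state()[0], -R_(np.ravel(c['rvec'])).T@np.ravel(c['tvec']),c['fx'])
E
```

```text
t: 2.52
ee_pos: [673.2, 152.5, 235.9]
orientation: [-2.677, -1.645, -0.0]
ft_force: [-0.3, -0.1, 0.2]
width: 87.9
t: 3.28
ee_pos: [672.0, 154.0, 235.8]
orientation: [3.077, 0.635, -0.0]
ft_force: [-0.1, -0.4, -0.3]
width: 88.0
[671.99353844 153.96096579 235.81922962]
[671.99031622 153.98937614 235.84560355] [643.38858371 220.13608242 425.22424245] 297.4351107945091
```

View pics/w1.png

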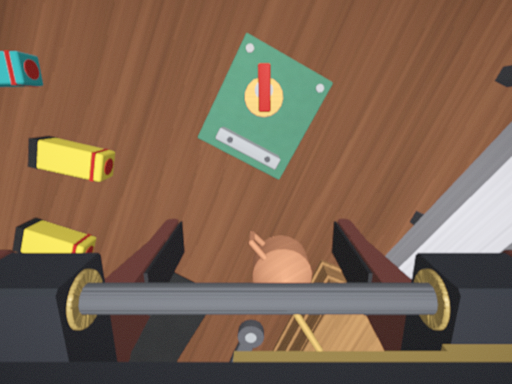

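```bash
cat >> h.py <<'E'
def gate(im,W,box=None):
    hsv=cv2.cvtColor(im,cv2.COLOR_RGB2HSV); out={}
    def g(lo,hi,zlo,zhi):
        m=cv2.inRange(hsv,lo,hi)&((W[...,2]>zlo)&(W[...,2]<zhi)&(np.hypot(W[...,0]-648,W[...,1]-220)<110)).astype(np.uint8)*255
        n,l,s,c=cv2.connectedComponentsWithStats(m); i=1+np.argmax(s[1:,4]); return W[l==i]
    pl=rect(g((45,60,40),(85,255,220),2,16)); fe=rect(g((0,0,90),(180,60,255),33,50)); 
    Pb=g((0,180,80),(6,255,255),66,90); Pb2=g((173,180,80),(180,255,255),66,90) if len(Pb)<40 else Pb
    ba=rect(Pb2); Pr=g((15,80,80),(32,255,255),28,44)
    (rc,rr)=cv2.minEnclosingCircle(Pr[:,:2].astype(np.float32))
    for k,v in dict(plate=pl,fence=fe,bar=ba).items(): print(k,np.round(v[0],1),np.round(v[1],1),round(v[2],1))
    print('roller',np.round(rc,1),round(rr,1),'z',np.nanmedian(Pr[:,2]))
    a=np.radians(fe[2]); ex=np.array([np.cos(a),np.sin(a)]); ey=np.array([-ex[1],ex[0]])
    O=fe[0]-16*ex+8*ey
    f=lambda p:np.round([(np.array(p)-O)@ex,(np.array(p)-O)@ey],1)
    print('fence_face',np.round(O,1),'yaw',round(fe[2],1),'bar in ff',f(ba[0]),'roller in ff',f(rc),'bar ang',round(ba[2]-fe[2],1))
    return O,fe[2],ba
E
python3 - <<'E'
from h import *
im=cv2.cvtColor(cv2.imread('pics/w1.png'),cv2.COLOR_BGR2RGB); W=np.load('w1.npy')
gate(im,W)
E
```

```text
plate [650.9 222.1] [149.1 128.9] 85.4
fence [650.4 170.7] [87.8 16.1] -4.5
bar [647.9 228. ] [11.9 11.3] -66.2
roller [643.7 237.5] 23.7 z 36.42459768975478
fence_face [635.1 180. ] yaw -4.5 bar in ff [ 9.  48.9] roller in ff [ 4.1 58. ] bar ang -61.7
```

```bash
python3 -c "
from h import *
plan((640.2,244.8,50),down(23.8))"
```

```text
shift cm [ 0.67 -9.6  18.58] turn deg [-0.   0.  -0.5]
```

```bash
python3 -m inch '[{"tx":0.3,"ty":-4.8,"tz":0,"ax":0,"ay":0,"az":-0.5,"jaw":1},{"tx":0.37,"ty":-4.8,"tz":0,"ax":0,"ay":0,"az":0,"jaw":1},{"tx":0,"ty":0,"tz":5,"ax":0,"ay":0,"az":0,"jaw":0.7},{"tx":0,"ty":0,"tz":5,"ax":0,"ay":0,"az":0,"jaw":0.5},{"tx":0,"ty":0,"tz":5,"ax":0,"ay":0,"az":0,"jaw":0.5},{"tx":0,"ty":0,"tz":3.58,"ax":0,"ay":0,"az":0,"jaw":0.5},{"tx":0,"ty":0,"tz":0,"ax":0,"ay":0,"az":0,"jaw":0.5},{"tx":0,"ty":0,"tz":0,"ax":0,"ay":0,"az":0,"jaw":0},{"tx":0,"ty":0,"tz":0,"ax":0,"ay":0,"az":0,"jaw":0},{"tx":0,"ty":0,"tz":0,"ax":0,"ay":0,"az":0,"jaw":0},{"tx":0,"ty":0,"tz":0,"ax":0,"ay":0,"az":0,"jaw":0}]'
```

```text
t: 4.7
ee_pos: [640.5, 244.9, 51.0]
orientation: [-3.075, -0.644, -0.002]
ft_force: [-0.6, 0.4, 0.8]
width: 7.5
```

```bash
python3 - <<'E'
from h import *
print(state()[2]['width'],state()[2]['ft_force'])
im,d,c=snap('side'); cv2.imwrite('pics/s2.png',cv2.resize(cv2.cvtColor(im[100:220,200:350],cv2.COLOR_RGB2BGR),(750,600)))
E
```

```text
7.479731870402631 [-0.62951628  0.42159255  0.78538391]
```

View pics/s2.png

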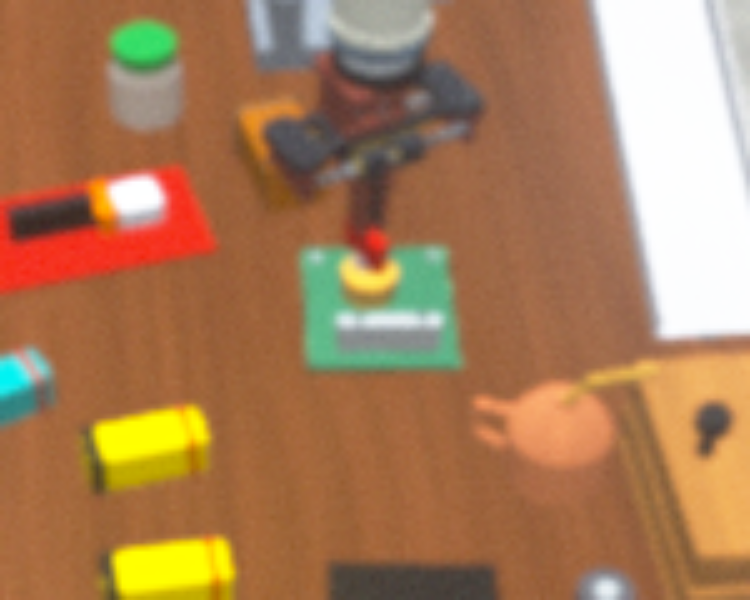

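```bash
python3 -m inch '[{"tx":0,"ty":0,"tz":0,"ax":0,"ay":0,"az":0,"jaw":0},{"tx":0,"ty":0,"tz":0,"ax":0,"ay":0,"az":0,"jaw":0},{"tx":0,"ty":0,"tz":0,"ax":0,"ay":0,"az":-8,"jaw":0},{"tx":0,"ty":0,"tz":0,"ax":0,"ay":0,"az":0,"jaw":0}]'; python3 -c "
from h import *
print(state()[2]['moment'])"
```

```text
t: 5.25
ee_pos: [640.0, 244.7, 50.0]
orientation: [3.023, 0.855, -0.0]
ft_force: [0.4, -0.3, 0.2]
width: 0.5
[-0.081071    0.04400284  0.00996571]
```

```bash
python3 - <<'E'
from h import *
im=cv2.cvtColor(cv2.imread('pics/w1.png'),cv2.COLOR_BGR2RGB); W=np.load('w1.npy')
for v in range(56,122,4): print(v,np.round(W[v,264]),im[v,264], np.round(W[v,255]),np.round(W[v,273]))
im,d,c=snap('top'); W=cloud(d,c); 
hsv=cv2.cvtColor(im,cv2.COLOR_RGB2HSV)
m=((hsv[...,0]<8)|(hsv[...,0]>172))&(hsv[...,1]>150)&(W[...,2]>50)&(W[...,2]<95)&(np.hypot(W[...,0]-645,W[...,1]-235)<60)
print(m.sum(),np.round(W[m]))
E
```

```text
56 [625. 285.   8.] [104 167 137] [614. 280.   8.] [635. 289.   8.]
60 [626. 280.   9.] [101 168 138] [616. 276.   9.] [637. 285.   9.]
64 [631. 267.  77.] [226  82  76] [618. 271.   8.] [639. 280.  10.]
68 [632. 263.  77.] [226  81  76] [619. 267.   8.] [641. 276.   9.]
72 [634. 259.  76.] [226  81  77] [621. 262.   8.] [643. 271.  10.]
76 [636. 256.  76.] [226  80  75] [623. 258.  10.] [645. 267.   9.]
80 [637. 252.  77.] [227  83  78] [627. 251.  35.] [647. 260.  37.]
84 [639. 248.  77.] [226  81  76] [628. 247.  37.] [649. 256.  38.]
88 [641. 244.  77.] [226  80  76] [631. 242.  45.] [651. 251.  36.]
92 [642. 240.  77.] [225  78  74] [632. 238.  46.] [653. 247.  35.]
96 [644. 236.  77.] [224  76  72] [634. 234.  36.] [655. 243.  37.]
100 [646. 232.  77.] [223  73  69] [636. 229.  37.] [657. 238.  35.]
104 [648. 229.  77.] [222  72  67] [638. 225.  36.] [658. 234.  37.]
108 [649. 225.  75.] [222  73  67] [640. 221.  38.] [660. 230.  36.]
112 [652. 221.  37.] [229 194 117] [642. 216.  37.] [662. 225.  35.]
116 [654. 216.  25.] [220 192 129] [643. 211.   8.] [666. 221.   8.]
120 [657. 211.   7.] [104 166 138] [646. 206.   9.] [668. 216.   7.]
0 []
```

```bash
python3 - <<'E'
from h import *
c=viewer.get_calibration('side')
for p in [(640,245,50),(640,245,69),(631,268,76),(650,223,76)]:
    q=cv2.projectPoints(np.array([p],float),np.ravel(c['rvec']),np.ravel(c['tvec']),np.array([[c['fx'],0,c['cx']],[0,c['fy'],c['cy']],[0,0,1]]),None)[0].ravel(); print(p,q,(q-[200,100])*5)
im,d,c=snap('wrist','w2.png')
E
```

```text
(640, 245, 50) [272.16384592 149.68530653] [360.81922959 248.42653267]
(640, 245, 69) [272.36706432 146.35894353] [361.8353216  231.79471764]
(631, 268, 76) [269.62501029 141.72161748] [348.12505147 208.60808741]
(650, 223, 76) [275.51053316 148.40428028] [377.55266579 242.02140138]
```

View pics/w2.png

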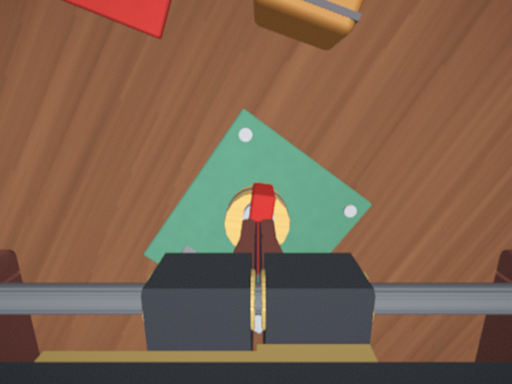

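```bash
python3 - <<'E'
from h import *
im,d,c=snap('wrist'); W=cloud(d,c)
print(-R_(np.ravel(c['rvec'])).T@np.ravel(c['tvec']))
for v in range(180,252,4): print(v,[tuple(np.round(W[v,u]).astype(int)) if d[v,u]>0 else None for u in (245,252,262,270)],im[v,262])
E
```

```text
[602.299154   306.15672374 239.3893799 ]
180 [(np.int64(622), np.int64(255), np.int64(9)), (np.int64(627), np.int64(258), np.int64(9)), (np.int64(634), np.int64(262), np.int64(7)), (np.int64(639), np.int64(265), np.int64(9))] [105 172 142]
184 [(np.int64(624), np.int64(252), np.int64(9)), (np.int64(624), np.int64(263), np.int64(47)), (np.int64(629), np.int64(268), np.int64(51)), (np.int64(634), np.int64(270), np.int64(48))] [167  60  52]
188 [(np.int64(624), np.int64(252), np.int64(19)), (np.int64(624), np.int64(264), np.int64(59)), (np.int64(629), np.int64(268), np.int64(61)), (np.int64(634), np.int64(270), np.int64(59))] [169  46  42]
192 [(np.int64(625), np.int64(252), np.int64(29)), (np.int64(624), np.int64(264), np.int64(67)), (np.int64(629), np.int64(268), np.int64(71)), (np.int64(633), np.int64(270), np.int64(69))] [168  47  42]
196 [(np.int64(626), np.int64(251), np.int64(36)), (np.int64(625), np.int64(264), np.int64(76)), (np.int64(629), np.int64(267), np.int64(76)), (np.int64(633), np.int64(269), np.int64(76))] [221  66  61]
200 [(np.int64(627), np.int64(248), np.int64(36))
[... 1902 characters left out ...]
255), np.int64(100)), (np.int64(639), np.int64(258), np.int64(103))] [91 52 49]
240 [(np.int64(629), np.int64(251), np.int64(107)), (np.int64(632), np.int64(253), np.int64(107)), (np.int64(636), np.int64(255), np.int64(107)), (np.int64(639), np.int64(257), np.int64(107))] [107  64  60]
244 [(np.int64(629), np.int64(251), np.int64(112)), (np.int64(632), np.int64(253), np.int64(110)), (np.int64(636), np.int64(255), np.int64(111)), (np.int64(639), np.int64(258), np.int64(112))] [106  64  59]
248 [(np.int64(629), np.int64(252), np.int64(116)), (np.int64(632), np.int64(253), np.int64(116)), (np.int64(636), np.int64(256), np.int64(116)), (np.int64(639), np.int64(257), np.int64(115))] [105  64  57]
```

```bash
python3 - <<'E'
from h import *
W=np.load('w1.npy'); im=cv2.imread('pics/w1.png')
for v in range(212,262,4): print(v,[np.round(W[v,u]).astype(int).tolist() if W[v,u,2]==W[v,u,2] else None for u in (165,172,178,182,336,342)])
E
```

```text
212 [[574, 28, 0], [584, 31, -1], [592, 35, -2], [598, 38, 0], [811, 130, 2], [819, 134, 1]]
216 [[576, 21, -1], [586, 26, 0], [594, 29, 0], [600, 32, 0], [814, 124, 1], [822, 128, 1]]
220 [[619, 143, 265], [623, 145, 265], [626, 146, 265], [602, 26, 2], [817, 119, 0], [711, 184, 267]]
224 [[621, 144, 272], [624, 146, 272], [627, 146, 269], [629, 144, 265], [709, 181, 269], [710, 183, 272]]
228 [[622, 144, 277], [626, 146, 278], [628, 145, 273], [629, 142, 265], [708, 179, 272], [709, 182, 276]]
232 [[624, 146, 283], [627, 145, 280], [629, 143, 272], [630, 140, 264], [710, 177, 271], [709, 180, 279]]
236 [[625, 146, 287], [628, 145, 284], [630, 141, 273], [631, 137, 264], [711, 175, 271], [709, 179, 282]]
240 [[626, 145, 290], [629, 144, 285], [631, 139, 274], [632, 135, 266], [712, 173, 272], [710, 177, 282]]
244 [[627, 146, 294], [629, 142, 285], [631, 137, 275], [633, 133, 266], [713, 170, 271], [710, 176, 284]]
248 [[628, 145, 296], [630, 140, 286], [632, 135, 275], [634, 131, 267], [713, 169, 274], [711, 174, 285]]
252 [[629, 142, 295], [631, 138, 286], [633, 133, 276], [635, 130, 268], [714, 167, 273], [712, 172, 284]]
256 [[630, 141, 297], [632, 136, 286], [634, 131, 276], [622, -31, 0], [715, 165, 275], [713, 170, 285]]
260 [[630, 139, 297], [632, 134, 286], [635, 129, 277], [624, -38, 0], [716, 163, 275], [714, 168, 285]]
```

```bash
python3 -c "
from workcell import ctrl; print(ctrl.tcp_to_grasp)"; python3 -m inch '[{"tx":0,"ty":0,"tz":0,"ax":0,"ay":0,"az":8,"jaw":0.5},{"tx":0,"ty":0,"tz":0,"ax":0,"ay":0,"az":0,"jaw":0.5},{"tx":0,"ty":0,"tz":0,"ax":0,"ay":0,"az":0,"jaw":0.5},{"tx":0,"ty":0,"tz":0,"ax":0,"ay":0,"az":0,"jaw":0.5},{"tx":0,"ty":0,"tz":0.9,"ax":0,"ay":0,"az":0,"jaw":0.5},{"tx":0,"ty":0,"tz":0.9,"ax":0,"ay":0,"az":0,"jaw":0.5}]' && python3 -m inch '[{"tx":0,"ty":0,"tz":0.9,"ax":0,"ay":0,"az":0,"jaw":0.5},{"tx":0,"ty":0,"tz":0,"ax":0,"ay":0,"az":0,"jaw":0},{"tx":0,"ty":0,"tz":0,"ax":0,"ay":0,"az":0,"jaw":0},{"tx":0,"ty":0,"tz":0,"ax":0,"ay":0,"az":0,"jaw":0},{"tx":0,"ty":0,"tz":0,"ax":0,"ay":0,"az":0,"jaw":0},{"tx":0,"ty":0,"tz":0,"ax":0,"ay":0,"az":0,"jaw":0},{"tx":0,"ty":0,"tz":0,"ax":0,"ay":0,"az":0,"jaw":0}]'
```

```text
18.700000000000003
t: 6.15
ee_pos: [639.9, 244.7, 31.3]
orientation: [3.075, 0.644, -0.0]
ft_force: [-0.2, 0.8, -0.6]
width: 44.4
t: 7.02
ee_pos: [640.5, 244.9, 23.5]
orientation: [-3.075, -0.644, -0.002]
ft_force: [1.3, 0.3, 1.4]
width: 14.0
```

```bash
python3 -m inch '[{"tx":0,"ty":0,"tz":0,"ax":0,"ay":0,"az":-8,"jaw":0},{"tx":0,"ty":0,"tz":0,"ax":0,"ay":0,"az":-8,"jaw":0},{"tx":0,"ty":0,"tz":0,"ax":0,"ay":0,"az":-8,"jaw":0},{"tx":0,"ty":0,"tz":0,"ax":0,"ay":0,"az":-8,"jaw":0},{"tx":0,"ty":0,"tz":0,"ax":0,"ay":0,"az":-8,"jaw":0},{"tx":0,"ty":0,"tz":0,"ax":0,"ay":0,"az":-8,"jaw":0},{"tx":0,"ty":0,"tz":0,"ax":0,"ay":0,"az":-8,"jaw":0},{"tx":0,"ty":0,"tz":0,"ax":0,"ay":0,"az":-8,"jaw":0},{"tx":0,"ty":0,"tz":0,"ax":0,"ay":0,"az":-8,"jaw":0},{"tx":0,"ty":0,"tz":0,"ax":0,"ay":0,"az":-1,"jaw":0},{"tx":0,"ty":0,"tz":0,"ax":0,"ay":0,"az":0,"jaw":0},{"tx":0,"ty":0,"tz":0,"ax":0,"ay":0,"az":0,"jaw":0}]' && python3 -m inch '[{"tx":0,"ty":0,"tz":0,"ax":0,"ay":0,"az":0,"jaw":0.6},{"tx":0,"ty":0,"tz":0,"ax":0,"ay":0,"az":0,"jaw":0.6},{"tx":0,"ty":0,"tz":0,"ax":0,"ay":0,"az":0,"jaw":0.6},{"tx":0,"ty":0,"tz":-5,"ax":0,"ay":0,"az":0,"jaw":0.6},{"tx":0,"ty":0,"tz":-5,"ax":0,"ay":0,"az":0,"jaw":0.8},{"tx":0,"ty":0,"tz":-5,"ax":0,"ay":0,"az":0,"jaw":1},{"tx":0,"ty":6,"tz":0,"ax":0,"ay":0,"az":0,"jaw":1},{"tx":0,"ty":2,"tz":0,"ax":0,"ay":0,"az":0,"jaw":1},{"tx":0,"ty":0,"tz":0,"ax":0,"ay":0,"az":0,"jaw":1},{"tx":0,"ty":0,"tz":0,"ax":0,"ay":0,"az":0,"jaw":1}]'; python3 - <<'E'
from h import *
im,d,c=snap('wrist','w3.png'); W=cloud(d,c); np.save('w3.npy',W)
gate(im,W)
E
```

```text
t: 8.52
ee_pos: [640.1, 244.3, 23.4]
orientation: [2.092, 2.343, -0.001]
ft_force: [-0.6, -4.0, 6.0]
width: 14.0
t: 9.78
ee_pos: [718.4, 253.9, 172.4]
orientation: [-2.088, -2.346, 0.002]
ft_force: [-1.0, -0.2, -1.1]
width: 87.9
plate [651.  222.2] [148.9 129.1] 85.6
fence [650.6 170.1] [88.  16.5] -4.6
bar [640.5 240.6] [48.6  4.5] 5.4
roller [648.4 245.2] 23.8 z 36.38826812385126
fence_face [635.3 179.3] yaw -4.6 bar in ff [ 0.4 61.5] roller in ff [ 7.8 66.7] bar ang 10.0
```

View pics/w3.png

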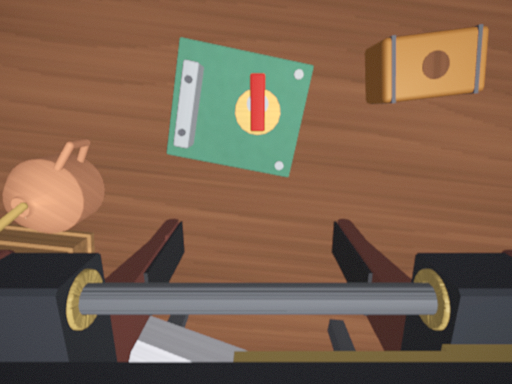

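```bash
python3 -c "
from h import *
plan((490,360,172),down(98))"
```

```text
shift cm [ 13.18 -21.45   0.08] turn deg [-0.1  0.  -1.3]
```

```bash
python3 -m inch '[{"tx":3.3,"ty":-5.36,"tz":0,"ax":0,"ay":0,"az":-1,"jaw":1},{"tx":3.3,"ty":-5.36,"tz":0,"ax":0,"ay":0,"az":0,"jaw":1},{"tx":3.3,"ty":-5.36,"tz":0,"ax":0,"ay":0,"az":0,"jaw":1},{"tx":3.3,"ty":-5.36,"tz":0,"ax":0,"ay":0,"az":0,"jaw":1},{"tx":0,"ty":0,"tz":0,"ax":0,"ay":0,"az":0,"jaw":1},{"tx":0,"ty":0,"tz":0,"ax":0,"ay":0,"az":0,"jaw":1}]'; cat >> h.py <<'E'
def gauge(im,W,zb=0):
    """pose of gauge from top faces; zb: height of underside above the board level"""
    hsv=cv2.cvtColor(im,cv2.COLOR_RGB2HSV); Z=W[...,2]
    def g(m):
        n,l,s,c=cv2.connectedComponentsWithStats(m.astype(np.uint8)); i=1+np.argmax(s[1:,4]); return W[l==i]
    near=np.hypot(W[...,0]-415,W[...,1]-355)<130
    o=g((hsv[...,0]>8)&(hsv[...,0]<22)&(hsv[...,1]>130)&(Z>27)&(Z<36)&near); b=g((hsv[...,2]<90)&(Z>34)&(Z<46)&near); w=g((hsv[...,1]<60)&(hsv[...,2]>130)&(Z>27)&(Z<36)&near)
    for k,P in dict(orange=o,black=b,white=w).items():
        r=rect(P); print(k,np.round(r[0],1),np.round(r[1],1),round(r[2],1),'z',round(float(np.nanmedian(P[:,2])),1))
    br=rect(b); a=np.radians(br[2]); ex=np.array([np.cos(a),np.sin(a)])
    if ex@(w.mean(0)[:2]-br[0])<0: ex=-ex
    print('grip',np.round(br[0],1),'yaw',round(np.degrees(np.arctan2(ex[1],ex[0])),1),'mid',np.round(br[0]+30*ex,1))
E
python3 - <<'E'
from h import *
im,d,c=snap('wrist','w4.png'); W=cloud(d,c); np.save('w4.npy',W)
print(state()[0])
gauge(im,W)
E
```

```text
t: 10.58
ee_pos: [491.5, 356.7, 173.6]
orientation: [2.067, 2.365, 0.001]
ft_force: [1.3, -0.4, 0.3]
width: 87.7
[492.17525912 356.45938009 173.50358818]
orange [418.9 360.3] [44.5 18. ] -77.9 z 30.4
black [372.  347.8] [77.6 16.1] 12.0 z 38.4
white [448.9 364.4] [41.3 39.5] 12.0 z 30.2
grip [372.  347.8] yaw 12.0 mid [401.3 354.1]
```

View pics/w4.png

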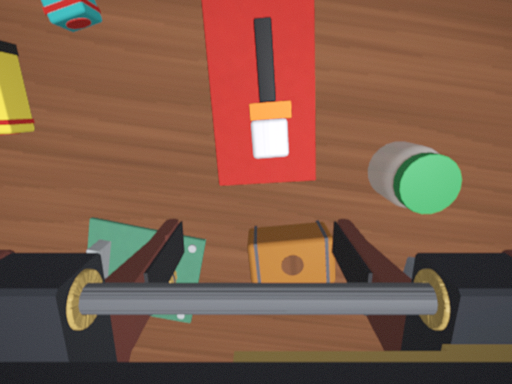

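```bash
python3 -c "
from h import *
plan((371,347.6,60),down(102),'above');plan((371,347.6,-16.7),down(102))"
```

```text
above shift cm [  0.73 -12.14  11.34] turn deg [ 0.1 -0.  -4.4]
 shift cm [  0.73 -12.15  19.01] turn deg [ 0.1 -0.  -4.4]
```

```bash
python3 -m inch '[{"tx":0.36,"ty":-6.07,"tz":0,"ax":0,"ay":0,"az":0,"jaw":0.8},{"tx":0.37,"ty":-6.07,"tz":0,"ax":0,"ay":0,"az":0,"jaw":0.7},{"tx":0,"ty":0,"tz":0,"ax":0,"ay":0,"az":-4.4,"jaw":0.6},{"tx":0,"ty":0,"tz":6,"ax":0,"ay":0,"az":0,"jaw":0.6},{"tx":0,"ty":0,"tz":5.3,"ax":0,"ay":0,"az":0,"jaw":0.6},{"tx":0,"ty":0,"tz":3,"ax":0,"ay":0,"az":0,"jaw":0.6},{"tx":0,"ty":0,"tz":3,"ax":0,"ay":0,"az":0,"jaw":0.6},{"tx":0,"ty":0,"tz":0,"ax":0,"ay":0,"az":0,"jaw":0.6}]' && python3 -m inch '[{"tx":0,"ty":0,"tz":1.7,"ax":0,"ay":0,"az":0,"jaw":0.6},{"tx":0,"ty":0,"tz":0,"ax":0,"ay":0,"az":0,"jaw":0.6},{"tx":0,"ty":0,"tz":0,"ax":0,"ay":0,"az":0,"jaw":0},{"tx":0,"ty":0,"tz":0,"ax":0,"ay":0,"az":0,"jaw":0},{"tx":0,"ty":0,"tz":0,"ax":0,"ay":0,"az":0,"jaw":0},{"tx":0,"ty":0,"tz":0,"ax":0,"ay":0,"az":0,"jaw":0},{"tx":0,"ty":0,"tz":0,"ax":0,"ay":0,"az":0,"jaw":0},{"tx":0,"ty":0,"tz":0,"ax":0,"ay":0,"az":0,"jaw":0}]'; python3 -c "
from h import *
p,R,o=state();print(p,R[:,0],o['moment'])"
```

```text
t: 11.62
ee_pos: [370.2, 346.1, -1.8]
orientation: [-1.978, -2.44, 0.006]
ft_force: [0.0, -0.1, -0.4]
width: 52.7
t: 12.62
ee_pos: [370.4, 347.8, -16.6]
orientation: [1.976, 2.442, 0.001]
ft_force: [-0.8, 0.6, 6.7]
width: 17.7
[370.36033798 347.83556838 -16.62178898] [-2.08602511e-01  9.78000483e-01  2.17018269e-04] [-0.02186244  0.13580338 -0.06033278]
```

```bash
python3 -m inch '[{"tx":0,"ty":0,"tz":-3,"ax":0,"ay":0,"az":0,"jaw":0},{"tx":0,"ty":0,"tz":-4,"ax":0,"ay":0,"az":0,"jaw":0},{"tx":0,"ty":0,"tz":0,"ax":0,"ay":0,"az":8.3,"jaw":0},{"tx":0,"ty":0,"tz":0,"ax":0,"ay":0,"az":8.3,"jaw":0},{"tx":0,"ty":0,"tz":0,"ax":0,"ay":0,"az":0,"jaw":0}]'; python3 -c "
from h import *
plan((490.9,212.2,52),down(85.4))"
```

```text
t: 13.25
ee_pos: [370.0, 347.4, 52.8]
orientation: [2.307, 2.133, -0.001]
ft_force: [-0.0, 0.9, -1.5]
width: 17.7
 shift cm [-12.54  13.11   0.08] turn deg [-0.   0.   0.1]
```

Move to the entry, settle, then look at the gauge in hand relative to the gate (top camera).

```bash
python3 -m inch '[{"tx":-3.13,"ty":3.28,"tz":0,"ax":0,"ay":0,"az":0,"jaw":0},{"tx":-3.13,"ty":3.28,"tz":0,"ax":0,"ay":0,"az":0,"jaw":0},{"tx":-3.14,"ty":3.28,"tz":0,"ax":0,"ay":0,"az":0,"jaw":0},{"tx":-3.14,"ty":3.28,"tz":0,"ax":0,"ay":0,"az":0,"jaw":0},{"tx":0,"ty":0,"tz":3,"ax":0,"ay":0,"az":0,"jaw":0},{"tx":0,"ty":0,"tz":3,"ax":0,"ay":0,"az":0,"jaw":0},{"tx":0,"ty":0,"tz":0,"ax":0,"ay":0,"az":0,"jaw":0},{"tx":0,"ty":0,"tz":0,"ax":0,"ay":0,"az":0,"jaw":0}]'; python3 - <<'E'
from h import *
p,R,o=state(); print(p,R[:,0])
im,d,c=snap('top','t5.png'); W=cloud(d,c); hsv=cv2.cvtColor(im,cv2.COLOR_RGB2HSV)
cv2.imwrite('pics/t5c.png',cv2.resize(cv2.cvtColor(im[130:250,130:270],cv2.COLOR_RGB2BGR),(700,600)))
Z=W[...,2]
m=(hsv[...,1]<60)&(hsv[...,2]>130)&(Z>27)&(Z<50)&(W[...,0]<615)&(np.hypot(W[...,0]-560,W[...,1]-205)<60)
print('white',rect(W[m]),np.nanmedian(Z[m]))
gate(im,W)
E
```

```text
t: 14.25
ee_pos: [491.3, 212.4, -6.5]
orientation: [2.306, 2.133, 0.0]
ft_force: [0.1, -0.5, -2.2]
width: 17.8
[491.25084905 212.43893955  -6.50538197] [7.78846416e-02 9.96962378e-01 7.50527407e-06]
white (array([582.41497803, 186.26528931]), (54.63167190551758, 50.36955261230469), -58.3642635345459) 38.807121579438146
plate [650.5 222.7] [149.7 129.7] 85.4
fence [650.7 171. ] [88.3 15.8] -3.9
bar [638.7 244.7] [48.  12.8] 7.0
roller [649.  238.1] 21.1 z 35.90088649261511
fence_face [635.3 180.1] yaw -3.9 bar in ff [-1.  64.7] roller in ff [ 9.7 58.8] bar ang 10.9
```

View pics/t5c.png

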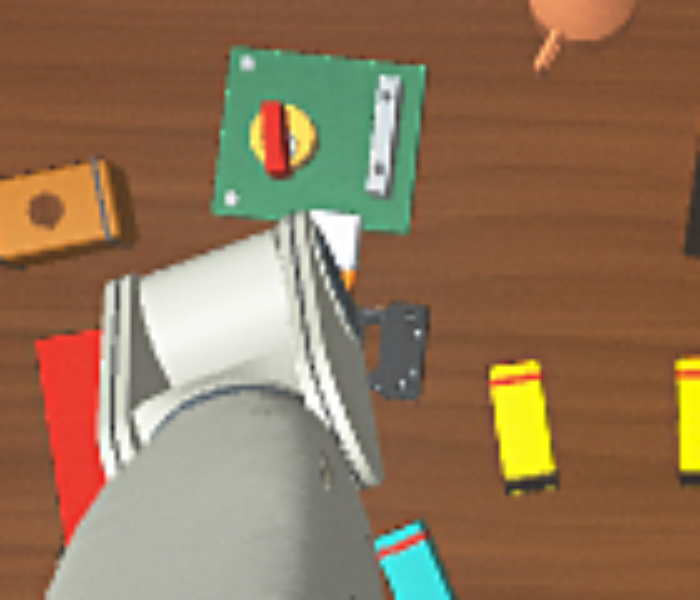

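```bash
python3 -m inch '[{"tx":0,"ty":2,"tz":0.2,"ax":0,"ay":0,"az":0,"jaw":0},{"tx":0,"ty":2,"tz":0,"ax":0,"ay":0,"az":0,"jaw":0},{"tx":0,"ty":0,"tz":0,"ax":0,"ay":0,"az":0,"jaw":0}]'; python3 -m inch '[{"tx":0,"ty":0.7,"tz":0,"ax":0,"ay":0,"az":0,"jaw":0},{"tx":0,"ty":0.7,"tz":0,"ax":0,"ay":0,"az":0,"jaw":0},{"tx":0,"ty":0,"tz":0,"ax":0,"ay":0,"az":0,"jaw":0}]';  python3 -c "
from h import *
p,R,o=state();print(p,R[:,0],o['ft_force'])"
```

```text
t: 14.68
ee_pos: [533.0, 209.7, -7.5]
orientation: [2.307, 2.131, 0.005]
ft_force: [-0.3, -1.1, -1.2]
width: 18.3
t: 15.05
ee_pos: [545.4, 208.0, -8.8]
orientation: [2.308, 2.131, 0.001]
ft_force: [-0.7, -0.1, -1.8]
width: 17.8
[545.38285688 208.04036563  -8.75453146] [7.95362303e-02 9.96831942e-01 2.58652501e-04] [-0.6819707  -0.11867501 -1.84819524]
```

```bash
python3 -m inch '[{"tx":0,"ty":0.7,"tz":0,"ax":0,"ay":0,"az":0,"jaw":0},{"tx":0,"ty":0.7,"tz":0,"ax":0,"ay":0,"az":0,"jaw":0},{"tx":0,"ty":0.7,"tz":0,"ax":0,"ay":0,"az":0,"jaw":0},{"tx":0,"ty":0.6,"tz":0,"ax":0,"ay":0,"az":0,"jaw":0},{"tx":0,"ty":0,"tz":0,"ax":0,"ay":0,"az":0,"jaw":0},{"tx":0,"ty":0,"tz":0,"ax":0,"ay":0,"az":0,"jaw":0}]';  python3 - <<'E'
from h import *
p,R,o=state();print(p,R[:,0],o['ft_force'],o['moment'])
O=np.array([635.3,179.6]);a=np.radians(-4.6);ex=np.array([np.cos(a),np.sin(a)]);ey=np.array([-ex[1],ex[0]])
t=p[:2]+R[:2,1]*101.6-O; print('tip ff',t@ex,t@ey)
im,d,c=snap('side'); cv2.imwrite('pics/s6.png',cv2.resize(cv2.cvtColor(im[120:190,220:320],cv2.COLOR_RGB2BGR),(800,560)))
E
```

```text
t: 15.8
ee_pos: [571.6, 205.7, -9.1]
orientation: [-2.308, -2.131, 0.001]
ft_force: [-0.6, -0.1, -1.6]
width: 17.8
[571.56284058 205.70286582  -9.05856087] [ 7.96025606e-02  9.96826670e-01 -1.48235604e-04] [-0.55391845 -0.06381847 -1.55640994] [0.00351928 0.04345739 0.03647988]
tip ff 35.97469638260095 20.967912009802074
```

View pics/s6.png

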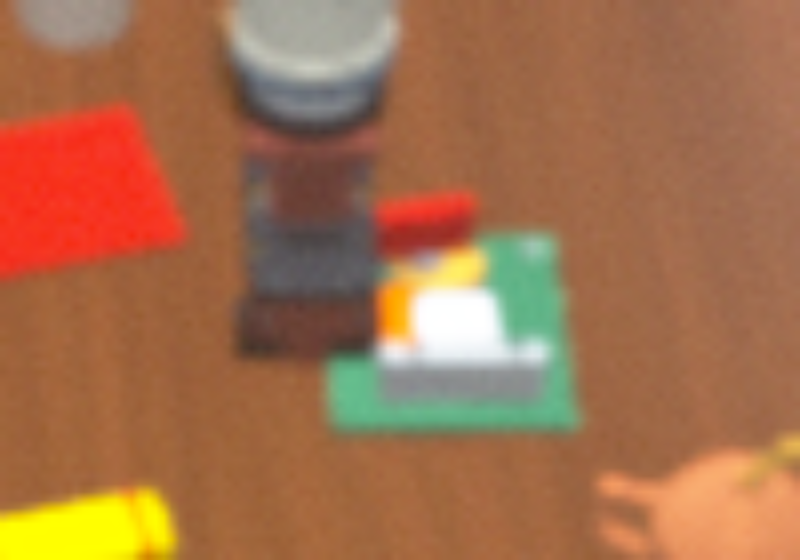

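```bash
python3 -m inch '[{"tx":0,"ty":0,"tz":0,"ax":0,"ay":0,"az":0,"jaw":0},{"tx":0,"ty":0,"tz":0,"ax":0,"ay":0,"az":0,"jaw":0},{"tx":0,"ty":0,"tz":0,"ax":0,"ay":0,"az":0,"jaw":0},{"tx":0,"ty":0,"tz":0,"ax":0,"ay":0,"az":0,"jaw":0},{"tx":0,"ty":-1.5,"tz":0,"ax":0,"ay":0,"az":0,"jaw":0},{"tx":0,"ty":-2,"tz":0,"ax":0,"ay":0,"az":0,"jaw":0},{"tx":0,"ty":-3,"tz":0,"ax":0,"ay":0,"az":0,"jaw":0},{"tx":0,"ty":-3,"tz":0,"ax":0,"ay":0,"az":0,"jaw":0},{"tx":0,"ty":0,"tz":-3,"ax":0,"ay":0,"az":0,"jaw":0},{"tx":0,"ty":0,"tz":-3,"ax":0,"ay":0,"az":0,"jaw":0},{"tx":0,"ty":0,"tz":0,"ax":0,"ay":0,"az":0,"jaw":0}]';  python3 -c "
from h import *
plan((371,346,51),down(102))"
```

```text
t: 17.23
ee_pos: [477.7, 214.0, 52.8]
orientation: [2.307, 2.131, 0.006]
ft_force: [0.5, 0.2, -1.7]
width: 18.2
 shift cm [ 12.31 -11.69   0.16] turn deg [  0.2  -0.1 -16.5]
```

```bash
python3 -m inch '[{"tx":3.1,"ty":-2.9,"tz":0,"ax":0,"ay":0,"az":0,"jaw":0},{"tx":3.1,"ty":-2.9,"tz":0,"ax":0,"ay":0,"az":0,"jaw":0},{"tx":3.1,"ty":-2.9,"tz":0,"ax":0,"ay":0,"az":0,"jaw":0},{"tx":3.0,"ty":-3,"tz":0,"ax":0,"ay":0,"az":0,"jaw":0},{"tx":0,"ty":0,"tz":0,"ax":0,"ay":0,"az":-8.3,"jaw":0},{"tx":0,"ty":0,"tz":0,"ax":0,"ay":0,"az":-8.3,"jaw":0},{"tx":0,"ty":0,"tz":3,"ax":0,"ay":0,"az":0,"jaw":0},{"tx":0,"ty":0,"tz":2.5,"ax":0,"ay":0,"az":0,"jaw":0},{"tx":0,"ty":0,"tz":0,"ax":0,"ay":0,"az":0,"jaw":0}]' && python3 -m inch '[{"tx":0,"ty":0,"tz":0.6,"ax":0,"ay":0,"az":0,"jaw":0},{"tx":0,"ty":0,"tz":0.55,"ax":0,"ay":0,"az":0,"jaw":0},{"tx":0,"ty":0,"tz":0,"ax":0,"ay":0,"az":0,"jaw":0},{"tx":0,"ty":0,"tz":0,"ax":0,"ay":0,"az":0,"jaw":0}]'
```

```text
t: 18.35
ee_pos: [368.1, 343.4, -6.3]
orientation: [-1.976, -2.441, 0.009]
ft_force: [0.2, 0.3, -1.8]
width: 17.4
t: 18.85
ee_pos: [370.5, 345.4, -15.1]
orientation: [1.976, 2.442, 0.001]
ft_force: [0.1, 0.2, -1.4]
width: 18.1
```

```bash
python3 -m inch '[{"tx":0,"ty":0,"tz":0.1,"ax":0,"ay":0,"az":0,"jaw":0},{"tx":0,"ty":0,"tz":0,"ax":0,"ay":0,"az":0,"jaw":0.5},{"tx":0,"ty":0,"tz":0,"ax":0,"ay":0,"az":0,"jaw":0.5},{"tx":0,"ty":0,"tz":0,"ax":0,"ay":0,"az":0,"jaw":0.5},{"tx":0,"ty":0,"tz":0,"ax":0,"ay":0,"az":0,"jaw":0.5},{"tx":0,"ty":0,"tz":-4,"ax":0,"ay":0,"az":0,"jaw":0.5},{"tx":0,"ty":0,"tz":-6,"ax":0,"ay":0,"az":0,"jaw":0.5},{"tx":0,"ty":0,"tz":-6,"ax":0,"ay":0,"az":0,"jaw":0.5},{"tx":0,"ty":6,"tz":-3,"ax":0,"ay":0,"az":0,"jaw":0.8},{"tx":0,"ty":6,"tz":0,"ax":0,"ay":0,"az":0,"jaw":0.8},{"tx":0,"ty":0,"tz":0,"ax":0,"ay":0,"az":0,"jaw":0.8}]'; python3 - <<'E'
from h import *
im,d,c=snap('wrist','w7.png'); W=cloud(d,c); gauge(im,W)
p,R,o=state(); print(p)
plan((520,61,172),down(98))
E
```

```text
t: 20.23
ee_pos: [487.3, 370.2, 172.1]
orientation: [1.978, 2.439, 0.005]
ft_force: [-0.3, -0.6, -0.6]
width: 68.6
orange [418.9 358.1] [44.5 17.7] -78.1 z 30.4
black [372.  346.2] [77.4 15.7] 11.7 z 38.4
white [449.1 362.3] [40.9 39.4] 11.9 z 30.2
grip [372.  346.2] yaw 11.7 mid [401.4 352.2]
[484.69516985 369.27164386 171.18915528]
 shift cm [-30.89  -2.93  -0.08] turn deg [-0.  0.  4.]
```

```bash
python3 - <<'E'
from h import *
W=np.load('w4.npy')
p=np.array([492.2,356.5,173.5]);R=down(96.7)
for v,u in [(258,50),(265,20),(300,30),(340,60),(262,90),(300,200),(290,250),(353,300),(370,200),(370,50),(255,5)]: print(v,u,np.round((W[v,u]-p)@R))
E
python3 -m inch '[{"tx":-6,"ty":-0.5,"tz":0,"ax":0,"ay":0,"az":4,"jaw":1},{"tx":-6,"ty":-0.5,"tz":0,"ax":0,"ay":0,"az":0,"jaw":1},{"tx":-6,"ty":-0.5,"tz":0,"ax":0,"ay":0,"az":0,"jaw":1},{"tx":-6,"ty":-0.5,"tz":0,"ax":0,"ay":0,"az":0,"jaw":1},{"tx":-6,"ty":-0.5,"tz":0,"ax":0,"ay":0,"az":0,"jaw":1},{"tx":-1,"ty":-0.5,"tz":0,"ax":0,"ay":0,"az":0,"jaw":1},{"tx":0,"ty":0,"tz":0,"ax":0,"ay":0,"az":0,"jaw":1},{"tx":0,"ty":0,"tz":0,"ax":0,"ay":0,"az":0,"jaw":1}]'
cat >> h.py <<'E'
def floats(im,W,zlo=30,zhi=46):
    hsv=cv2.cvtColor(im,cv2.COLOR_RGB2HSV); Z=W[...,2]
    ok=(Z>zlo)&(Z<zhi)
    y=ok&(hsv[...,0]>=24)&(hsv[...,0]<=34)&(hsv[...,1]>110); r=ok&((hsv[...,0]<7)|(hsv[...,0]>173))&(hsv[...,1]>140)&(hsv[...,2]>90); k=ok&(hsv[...,2]<75)
    n,l,s,c=cv2.connectedComponentsWithStats(y.astype(np.uint8)); used=[]
    for i in np.argsort(-s[:,4]):
        if i==0 or s[i,4]<150: continue
        P=W[l==i]; cc=P.mean(0)[:2]
        if any(np.hypot(*(cc-q))<45 for q in used): continue
        used.append(cc)
        near=np.hypot(W[...,0]-cc[0],W[...,1]-cc[1])<62
        A=W[near&(y|r|k)]; ct,sz,a=rect(A); ex=np.array([np.cos(np.radians(a)),np.sin(np.radians(a))])
        K=W[near&k]; h=(cc-(K.mean(0)[:2] if len(K) else cc))
        if h@ex<0: ex=-ex
        print('float',np.round(ct,1),np.round(sz,1),'head yaw',round(np.degrees(np.arctan2(ex[1],ex[0])),1),'z',round(float(np.nanmedian(P[:,2])),1),'px',np.round(c[i]),'nblack',len(K))
E
python3 - <<'E'
from h import *
im,d,c=snap('wrist','w8.png'); W=cloud(d,c); floats(im,W); print(state()[0])
E
```

```text
258 50 [ -57.  -33. -116.]
265 20 [ -62.  -34. -121.]
300 30 [ -51.  -31. -132.]
340 60 [ -46.  -21. -132.]
262 90 [ -46.  -33. -117.]
300 200 [ -15.  -27. -125.]
290 250 [  -2.  -29. -123.]
353 300 [   9.  -20. -134.]
370 200 [ -12.  -24. -142.]
370 50 [ -41.  -23. -142.]
255 5 [ -73.  -31. -112.]
t: 21.28
ee_pos: [501.1, 60.0, 171.5]
orientation: [-2.058, -2.373, -0.0]
ft_force: [-0.6, 0.6, 0.6]
width: 87.9
float [ 424.9 -194.6] [96.  39.1] head yaw -25.5 z 37.9 px [23. 68.] nblack 465
float [443.9 -73.6] [96.2 38.5] head yaw 3.2 z 38.1 px [140. 103.] nblack 398
float [436.1  60.5] [95.3 38.1] head yaw 10.0 z 38.3 px [267. 114.] nblack 342
float [458.4 -73. ] [67.1 38.5] head yaw 3.7 z 37.9 px [141. 147.] nblack 0
float [450.4  63.2] [66.1 38.1] head yaw 9.7 z 38.2 px [268. 158.] nblack 0
float [ 438.6 -200.8] [66.5 38.6] head yaw -24.6 z 37.7 px [ 12. 111.] nblack 0
[501.2160142   60.135751   171.44835447]
```

View pics/w8.png

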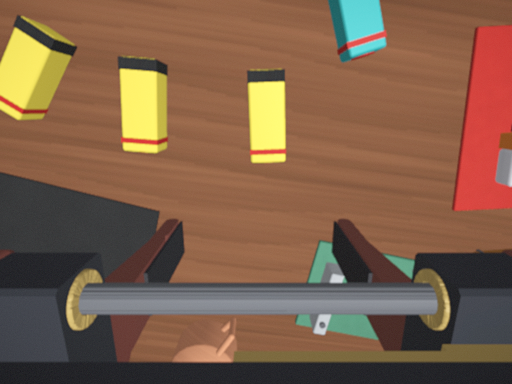

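```bash
cat >> h.py <<'E'
def Rt(h,t): # heading h deg, tilt t deg outward (tool z = sin t*heading - cos t*up); jaw axis horizontal
    h,t=np.radians(h),np.radians(t); f=np.array([np.cos(h),np.sin(h),0]); up=np.array([0,0,1.])
    z=np.sin(t)*f-np.cos(t)*up; y=np.cos(t)*f+np.sin(t)*up; return np.stack([np.cross(y,z),y,z],1)
def tplan(p,R,label=''):
    """turn first, then shift in the new axes"""
    p0,R0,_=state(); p=np.array(p,float)
    print(label,'turn',np.round(np.degrees(cv2.Rodrigues(R0.T@R)[0].ravel()),1),'then shift',np.round(R.T@(p-p0)/10,2),'| shift first',np.round(R0.T@(p-p0)/10,2))
G=40.7
def pick(c,yaw,t=-20,off=12,back=80):
    R=Rt(yaw,t); f=np.array([np.cos(np.radians(yaw)),np.sin(np.radians(yaw)),0])
    g=np.array([c[0],c[1],19.])+off*f; p=g+G*R[:,2]
    tplan(p-back*R[:,2],R,'pre'); print('then tz',back/10,'pick TCP',np.round(p,1))
def place(s,h,t=70,off=12,up=70):
    R=Rt(h,t); p=np.array([s[0],s[1],5+48+off+1.5])+G*R[:,2]
    tplan(p+[0,0,up],R,'over'); print('down',up/10,'in tool',np.round(R.T@np.array([0,0,-up])/10,2),'TCP',np.round(p,1))
E
python3 -c "
from h import *
pick((436.1,60.5),10)"
```

```text
pre turn [20.  -0.3 -1.8] then shift [ 1.17  0.32 12.18] | shift first [ 1.04 -3.9  11.55]
then tz 8.0 pick TCP [434.2  60.2 -19.2]
```

```bash
python3 -m inch '[{"tx":0,"ty":0,"tz":0,"ax":10,"ay":-0.2,"az":-0.9,"jaw":1},{"tx":0,"ty":0,"tz":0,"ax":10,"ay":-0.1,"az":-0.9,"jaw":0.8},{"tx":1.17,"ty":0.32,"tz":4,"ax":0,"ay":0,"az":0,"jaw":0.8},{"tx":0,"ty":0,"tz":5,"ax":0,"ay":0,"az":0,"jaw":0.8},{"tx":0,"ty":0,"tz":3.2,"ax":0,"ay":0,"az":0,"jaw":0.8},{"tx":0,"ty":0,"tz":0,"ax":0,"ay":0,"az":0,"jaw":0.8},{"tx":0,"ty":0,"tz":0,"ax":0,"ay":0,"az":0,"jaw":0.8}]';  python3 -c "
from h import *
p,R,o=state();print(p,R);pick((436.1,60.5),10)"
```

```text
t: 22.2
ee_pos: [462.6, 64.5, 56.6]
orientation: [-1.861, -2.214, 0.388]
ft_force: [0.3, 0.1, 0.5]
width: 70.5
[462.58160486  64.45506585  56.63944766] [[-1.72123410e-01  9.26205453e-01 -3.35435523e-01]
 [ 9.85075378e-01  1.61898471e-01 -5.84412964e-02]
 [ 1.77850616e-04 -3.40488389e-01 -9.40248704e-01]]
pre turn [ 0.1 -0.  -0.1] then shift [ 0.07 -0.1   0.11] | shift first [ 0.07 -0.1   0.11]
then tz 8.0 pick TCP [434.2  60.2 -19.2]
```

```bash
python3 -m inch '[{"tx":0,"ty":0,"tz":3,"ax":0,"ay":0,"az":0,"jaw":0.8},{"tx":0,"ty":0,"tz":3,"ax":0,"ay":0,"az":0,"jaw":0.8},{"tx":0,"ty":0,"tz":2,"ax":0,"ay":0,"az":0,"jaw":0.8},{"tx":0,"ty":0,"tz":0,"ax":0,"ay":0,"az":0,"jaw":0.8},{"tx":0,"ty":0,"tz":0,"ax":0,"ay":0,"az":0,"jaw":0},{"tx":0,"ty":0,"tz":0,"ax":0,"ay":0,"az":0,"jaw":0},{"tx":0,"ty":0,"tz":0,"ax":0,"ay":0,"az":0,"jaw":0},{"tx":0,"ty":0,"tz":0,"ax":0,"ay":0,"az":0,"jaw":0},{"tx":0,"ty":0,"tz":0,"ax":0,"ay":0,"az":0,"jaw":0}]' && python3 -m inch '[{"tx":0,"ty":-2,"tz":-5,"ax":0,"ay":0,"az":0,"jaw":0},{"tx":0,"ty":-2,"tz":-5,"ax":0,"ay":0,"az":0,"jaw":0},{"tx":0,"ty":-2,"tz":-5,"ax":0,"ay":0,"az":0,"jaw":0},{"tx":0,"ty":0,"tz":0,"ax":-10,"ay":0,"az":0,"jaw":0},{"tx":0,"ty":0,"tz":0,"ax":-10,"ay":0,"az":0,"jaw":0},{"tx":0,"ty":0,"tz":0,"ax":0,"ay":0,"az":0,"jaw":0}]';  python3 -c "
from h import *
place((627,-121),-6)"
```

```text
t: 23.32
ee_pos: [434.8, 59.1, -18.9]
orientation: [-1.862, -2.213, 0.389]
ft_force: [0.9, 0.5, 6.7]
width: 37.9
t: 24.08
ee_pos: [425.8, 57.5, 142.1]
orientation: [-2.022, -2.402, 0.002]
ft_force: [-0.1, 0.5, -1.7]
width: 37.8
over turn [-69.7  -9.7  13.8] then shift [-15.65   6.96  24.82] | shift first [-22.07  20.46   1.9 ]
down 7.0 in tool [ 0.   -6.58  2.39] TCP [ 665.  -125.    52.6]
```

```bash
python3 -m inch '[{"tx":-4.41,"ty":4.09,"tz":0.38,"ax":0,"ay":0,"az":0,"jaw":0},{"tx":-4.41,"ty":4.09,"tz":0.38,"ax":0,"ay":0,"az":0,"jaw":0},{"tx":-4.41,"ty":4.09,"tz":0.38,"ax":0,"ay":0,"az":0,"jaw":0},{"tx":-4.41,"ty":4.09,"tz":0.38,"ax":0,"ay":0,"az":0,"jaw":0},{"tx":-4.41,"ty":4.09,"tz":0.38,"ax":0,"ay":0,"az":0,"jaw":0}]' && python3 -m inch '[{"tx":0,"ty":0,"tz":0,"ax":-8.71,"ay":-1.21,"az":1.73,"jaw":0},{"tx":0,"ty":0,"tz":0,"ax":-8.71,"ay":-1.21,"az":1.73,"jaw":0},{"tx":0,"ty":0,"tz":0,"ax":-8.71,"ay":-1.21,"az":1.73,"jaw":0},{"tx":0,"ty":0,"tz":0,"ax":-8.71,"ay":-1.21,"az":1.73,"jaw":0},{"tx":0,"ty":0,"tz":0,"ax":-8.71,"ay":-1.21,"az":1.73,"jaw":0},{"tx":0,"ty":0,"tz":0,"ax":-8.71,"ay":-1.21,"az":1.73,"jaw":0},{"tx":0,"ty":0,"tz":0,"ax":-8.71,"ay":-1.21,"az":1.73,"jaw":0},{"tx":0,"ty":0,"tz":0,"ax":-8.71,"ay":-1.21,"az":1.73,"jaw":0},{"tx":0,"ty":0,"tz":0,"ax":0,"ay":0,"az":0,"jaw":0},{"tx":0,"ty":0,"tz":0,"ax":0,"ay":0,"az":0,"jaw":0}]';  python3 - <<'E'
from h import *
print(state()[0],state()[1],state()[2]['qpos'])
place((627,-121),-6)
im,d,c=snap('side'); cv2.imwrite('pics/s9.png',cv2.resize(cv2.cvtColor(im[130:300,190:390],cv2.COLOR_RGB2BGR),(700,595)))
E
```

```text
t: 24.7
ee_pos: [670.6, -125.7, 121.9]
orientation: [-2.021, -2.402, 0.002]
ft_force: [0.3, 1.1, -1.3]
width: 37.7
t: 25.95
ee_pos: [718.1, -115.8, 278.1]
orientation: [1.788, 1.62, 0.729]
ft_force: [-0.6, -0.2, -1.4]
width: 37.9
[ 718.12185719 -115.77490984  278.13263822] [[ 0.09926006  0.65836711  0.74612344]
 [ 0.99505956 -0.06418468 -0.07574161]
 [-0.00197609  0.74995538 -0.66148547]] [-0.2159675   0.24918243  1.97833574  0.89381355  0.11043642 -2.54038601]
over turn [-21.4  -0.2   0.3] then shift [ -1.47 -16.39   0.45] | shift first [ -1.41 -15.1    6.4 ]
down 7.0 in tool [ 0.   -6.58  2.39] TCP [ 665.  -125.    52.6]
```

View pics/s9.png

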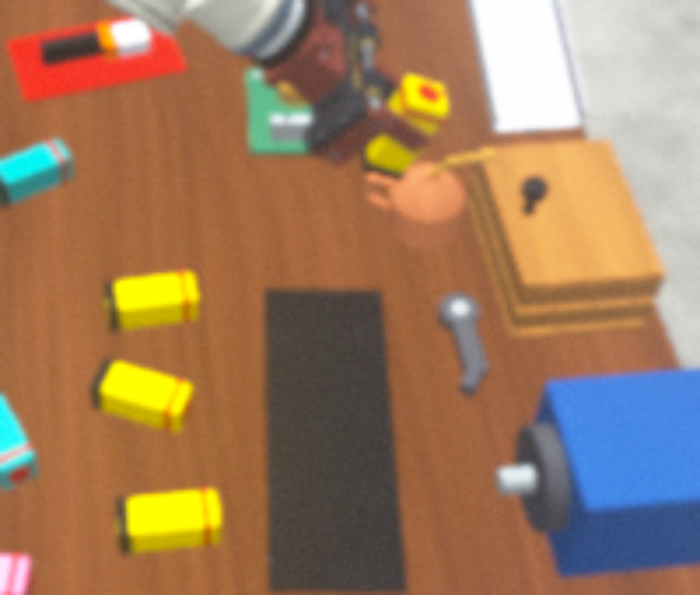

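```bash
python3 -c "
from h import *
plan((660,-126,260),Rt(-6,0),'vert')"
```

```text
vert shift cm [-1.59 -5.07 -3.06] turn deg [48.6 -0.   0.3]
```

```bash
python3 -m inch '[{"tx":0,"ty":0,"tz":0,"ax":9.7,"ay":0,"az":0,"jaw":0},{"tx":0,"ty":0,"tz":0,"ax":9.7,"ay":0,"az":0,"jaw":0},{"tx":0,"ty":0,"tz":0,"ax":9.7,"ay":0,"az":0,"jaw":0},{"tx":0,"ty":0,"tz":0,"ax":9.7,"ay":0,"az":0,"jaw":0},{"tx":0,"ty":0,"tz":0,"ax":9.8,"ay":0,"az":0,"jaw":0},{"tx":0,"ty":0,"tz":0,"ax":0,"ay":0,"az":0,"jaw":0},{"tx":0,"ty":0,"tz":0,"ax":0,"ay":0,"az":0,"jaw":0}]';  python3 -c "
from h import *
p,R,o=state();print(p,R,o['qpos']);plan((560,-290,290),Rt(-100,0))"
```

```text
t: 26.88
ee_pos: [725.4, -96.4, 279.3]
orientation: [2.202, 2.082, 0.225]
ft_force: [0.3, -0.4, -1.2]
width: 38.2
[725.363244   -96.39949235 279.33967103] [[ 0.0528238   0.98266255  0.17771878]
 [ 0.99792752 -0.05849415  0.02681591]
 [ 0.0367465   0.17593395 -0.98371588]] [-0.17474783  0.42523809  1.44036279  0.06417152  1.10534926 -1.7133028 ]
 shift cm [-20.15 -14.93  -4.51] turn deg [  5.8 -10.1  96.5]
```

```bash
python3 -m inch '[{"tx":-4.03,"ty":-2.99,"tz":-0.9,"ax":0,"ay":0,"az":0,"jaw":0},{"tx":-4.03,"ty":-2.99,"tz":-0.9,"ax":0,"ay":0,"az":0,"jaw":0},{"tx":-4.03,"ty":-2.99,"tz":-0.9,"ax":0,"ay":0,"az":0,"jaw":0},{"tx":-4.03,"ty":-2.99,"tz":-0.9,"ax":0,"ay":0,"az":0,"jaw":0},{"tx":-4.03,"ty":-2.99,"tz":-0.9,"ax":0,"ay":0,"az":0,"jaw":0}]' && python3 -m inch '[{"tx":0,"ty":0,"tz":0,"ax":0.58,"ay":-1.01,"az":9.65,"jaw":0},{"tx":0,"ty":0,"tz":0,"ax":0.58,"ay":-1.01,"az":9.65,"jaw":0},{"tx":0,"ty":0,"tz":0,"ax":0.58,"ay":-1.01,"az":9.65,"jaw":0},{"tx":0,"ty":0,"tz":0,"ax":0.58,"ay":-1.01,"az":9.65,"jaw":0},{"tx":0,"ty":0,"tz":0,"ax":0.58,"ay":-1.01,"az":9.65,"jaw":0},{"tx":0,"ty":0,"tz":0,"ax":0.58,"ay":-1.01,"az":9.65,"jaw":0},{"tx":0,"ty":0,"tz":0,"ax":0.58,"ay":-1.01,"az":9.65,"jaw":0},{"tx":0,"ty":0,"tz":0,"ax":0.58,"ay":-1.01,"az":9.65,"jaw":0},{"tx":0,"ty":0,"tz":0,"ax":0.58,"ay":-1.01,"az":9.65,"jaw":0},{"tx":0,"ty":0,"tz":0,"ax":0.58,"ay":-1.01,"az":9.65,"jaw":0},{"tx":0,"ty":0,"tz":0,"ax":0,"ay":0,"az":0,"jaw":0}]' && python3 -m inch '[{"tx":0,"ty":0,"tz":0,"ax":-10,"ay":0,"az":0,"jaw":0},{"tx":0,"ty":0,"tz":0,"ax":-10,"ay":0,"az":0,"jaw":0},{"tx":0,"ty":0,"tz":0,"ax":0,"ay":0,"az":0,"jaw":0}]';  python3 -c "
from h import *
p,R,o=state();print(p,R,o['qpos']);place((598,-389),-100,up=100)"
```

```text
t: 27.5
ee_pos: [558.1, -290.5, 291.7]
orientation: [2.201, 2.08, 0.226]
ft_force: [0.8, -0.1, -1.6]
width: 37.9
t: 28.88
ee_pos: [559.6, -289.7, 291.6]
orientation: [3.13, -0.272, 0.003]
ft_force: [0.2, -0.3, -0.7]
width: 38.1
t: 29.25
ee_pos: [560.1, -287.2, 291.1]
orientation: [2.785, -0.233, -0.042]
ft_force: [0.4, 0.3, -1.2]
width: 37.8
[ 560.0937578  -287.19873723  291.08130412] [[ 9.86105632e-01 -1.55841173e-01 -5.75257439e-02]
 [-1.66117018e-01 -9.26965014e-01 -3.36364385e-01]
 [-9.04931590e-04  3.41246819e-01 -9.39973292e-01]] [-0.3114381   0.31862216  1.60393712 -0.37201716  1.19262073 -0.01056291]
over turn [-50.   -0.3   0.4] then shift [ 5.5  -8.5  17.13] | shift first [ 5.41  7.71 17.53]
down 10.0 in tool [ 0.   -9.4   3.42] TCP [ 591.4 -426.7   52.6]
```

```bash
python3 -c "
from h import *
place((596,-388),-115,t=68,up=100)"
```

```text
over turn [-47.7 -11.   11.5] then shift [ 7.51 -8.7  15.8 ] | shift first [ 4.22  7.43 17.57]
down 10.0 in tool [ 0.   -9.27  3.75] TCP [ 580.1 -422.2   51.3]
```

```bash
python3 -m inch '[{"tx":1.06,"ty":1.86,"tz":4.39,"ax":0,"ay":0,"az":0,"jaw":0},{"tx":1.06,"ty":1.86,"tz":4.39,"ax":0,"ay":0,"az":0,"jaw":0},{"tx":1.06,"ty":1.86,"tz":4.39,"ax":0,"ay":0,"az":0,"jaw":0},{"tx":1.06,"ty":1.86,"tz":4.39,"ax":0,"ay":0,"az":0,"jaw":0},{"tx":0,"ty":0,"tz":0,"ax":-7.95,"ay":-1.83,"az":1.92,"jaw":0},{"tx":0,"ty":0,"tz":0,"ax":-7.95,"ay":-1.83,"az":1.92,"jaw":0},{"tx":0,"ty":0,"tz":0,"ax":-7.95,"ay":-1.83,"az":1.92,"jaw":0},{"tx":0,"ty":0,"tz":0,"ax":-7.95,"ay":-1.83,"az":1.92,"jaw":0},{"tx":0,"ty":0,"tz":0,"ax":-7.95,"ay":-1.83,"az":1.92,"jaw":0},{"tx":0,"ty":0,"tz":0,"ax":-7.95,"ay":-1.83,"az":1.92,"jaw":0},{"tx":0,"ty":0,"tz":0,"ax":0,"ay":0,"az":0,"jaw":0},{"tx":0,"ty":0,"tz":0,"ax":0,"ay":0,"az":0,"jaw":0}]';  python3 -c "
from h import *
p,R,o=state();print(p,R[:,2],o['qpos']);place((596,-388),-115,t=68,up=100)"
```

```text
t: 30.75
ee_pos: [579.5, -426.4, 152.9]
orientation: [1.922, -0.436, -0.29]
ft_force: [-0.3, -0.1, -1.2]
width: 37.9
[ 579.51149034 -426.36425121  152.91843004] [-0.39796022 -0.83554256 -0.37880906] [-0.21720359  0.87637372  1.46167661 -1.13721339  1.45771965  0.78889394]
over turn [-0.3  0.4 -0.3] then shift [-0.13 -0.3  -0.31] | shift first [-0.13 -0.31 -0.31]
down 10.0 in tool [ 0.   -9.27  3.75] TCP [ 580.1 -422.2   51.3]
```

```bash
cat >> h.py <<'E'
def up_float(W,im,c,r=70):
    hsv=cv2.cvtColor(im,cv2.COLOR_RGB2HSV)
    m=(hsv[...,0]>=22)&(hsv[...,0]<=34)&(hsv[...,1]>110)&(np.hypot(W[...,0]-c[0],W[...,1]-c[1])<r)
    P=W[m]; z=P[:,2]; 
    for lo in range(0,280,20):
        q=P[(z>=lo)&(z<lo+20)]
        if len(q)>3: print(lo,len(q),np.round(np.median(q,0)))
    print('z max',np.round(np.nanpercentile(z,[2,98])))
E
python3 - <<'E'
from h import *
im,d,c=snap('side'); W=cloud(d,c); up_float(W,im,(596,-388))
cv2.imwrite('pics/s10.png',cv2.resize(cv2.cvtColor(im[200:350,210:360],cv2.COLOR_RGB2BGR),(600,600)))
E
```

```text
0 8 [ 632. -342.    5.]
100 13 [ 596. -410.  117.]
120 42 [ 590. -409.  128.]
140 48 [ 589. -410.  150.]
160 42 [ 590. -410.  170.]
180 41 [ 590. -408.  188.]
200 117 [ 594. -397.  204.]
z max [ 10. 207.]
```

View pics/s10.png

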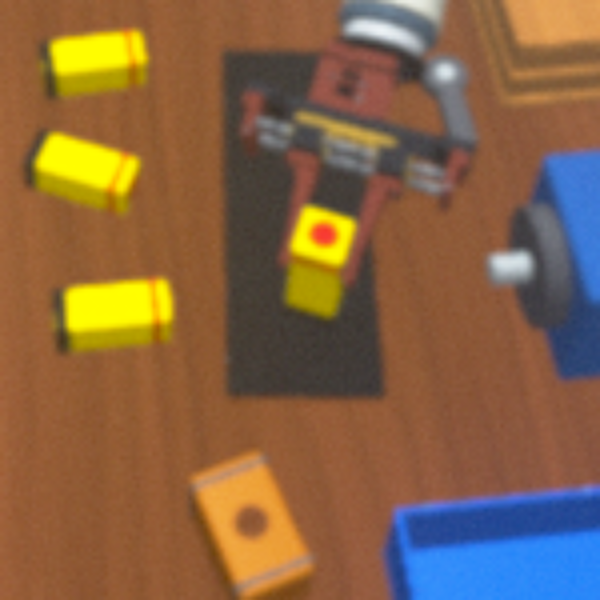

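```bash
python3 -m inch '[{"tx":0,"ty":-4.6,"tz":1.88,"ax":0,"ay":0,"az":0,"jaw":0},{"tx":0,"ty":-3.2,"tz":1.31,"ax":0,"ay":0,"az":0,"jaw":0},{"tx":0,"ty":-1,"tz":0.41,"ax":0,"ay":0,"az":0,"jaw":0},{"tx":0,"ty":-0.5,"tz":0.2,"ax":0,"ay":0,"az":0,"jaw":0},{"tx":0,"ty":0,"tz":0,"ax":0,"ay":0,"az":0,"jaw":0},{"tx":0,"ty":0,"tz":0,"ax":0,"ay":0,"az":0,"jaw":0}]';  python3 -c "
from h import *
p,R,o=state();print(p,o['ft_force'],o['moment'],o['qpos'])"
```

```text
t: 31.55
ee_pos: [581.0, -426.2, 53.8]
orientation: [1.918, -0.437, -0.287]
ft_force: [0.8, -0.0, -1.0]
width: 38.0
[ 580.96129226 -426.16543853   53.8356447 ] [ 0.83971762 -0.04317239 -1.0045783 ] [ 0.51911973 -0.2369572   0.02409595] [-0.21572466  1.0254984   1.42979606 -1.15466236  1.41138687  0.90085255]
```

```bash
python3 -m inch '[{"tx":0,"ty":-0.14,"tz":0.06,"ax":0,"ay":0,"az":0,"jaw":0},{"tx":0,"ty":0,"tz":0,"ax":0,"ay":0,"az":0,"jaw":0},{"tx":0,"ty":0,"tz":0,"ax":0,"ay":0,"az":0,"jaw":0}]'; python3 -m inch '[{"tx":0,"ty":-0.1,"tz":0.04,"ax":0,"ay":0,"az":0,"jaw":0},{"tx":0,"ty":0,"tz":0,"ax":0,"ay":0,"az":0,"jaw":0},{"tx":0,"ty":0,"tz":0,"ax":0,"ay":0,"az":0,"jaw":0}]'
```

```text
t: 31.92
ee_pos: [580.4, -426.0, 51.1]
orientation: [1.918, -0.436, -0.289]
ft_force: [0.4, 0.5, -0.1]
width: 38.0
t: 32.3
ee_pos: [580.4, -425.9, 51.0]
orientation: [1.916, -0.436, -0.289]
ft_force: [-0.4, 2.9, 5.5]
width: 37.6
```

```bash
python3 -m inch '[{"tx":0,"ty":0,"tz":0,"ax":0,"ay":0,"az":0,"jaw":0.65},{"tx":0,"ty":0,"tz":0,"ax":0,"ay":0,"az":0,"jaw":0.65},{"tx":0,"ty":0,"tz":0,"ax":0,"ay":0,"az":0,"jaw":0.65},{"tx":0,"ty":0,"tz":0,"ax":0,"ay":0,"az":0,"jaw":0.65},{"tx":0,"ty":0,"tz":-3,"ax":0,"ay":0,"az":0,"jaw":0.65},{"tx":0,"ty":0,"tz":-5,"ax":0,"ay":0,"az":0,"jaw":0.65},{"tx":0,"ty":5,"tz":-4,"ax":0,"ay":0,"az":0,"jaw":0.65},{"tx":0,"ty":5,"tz":-2,"ax":0,"ay":0,"az":0,"jaw":0.65},{"tx":0,"ty":5,"tz":-2,"ax":0,"ay":0,"az":0,"jaw":0.65},{"tx":0,"ty":0,"tz":0,"ax":0,"ay":0,"az":0,"jaw":0.65}]';  python3 - <<'E'
from h import *
p,R,o=state();print(p,o['qpos'])
im,d,c=snap('side'); W=cloud(d,c); up_float(W,im,(596,-388))
plan((450,-80,250),down(-90))
E
```

```text
t: 33.55
ee_pos: [621.7, -341.7, 253.4]
orientation: [1.919, -0.441, -0.279]
ft_force: [0.0, -0.4, -0.2]
width: 57.0
[ 621.70377353 -341.74073987  253.36093667] [-0.09468491  0.77797892  1.37964704 -1.06124464  1.62108579  0.68155684]
0 59 [ 602. -386.    7.]
20 40 [ 595. -408.   31.]
40 37 [ 589. -408.   50.]
60 41 [ 592. -407.   69.]
80 55 [ 599. -405.   97.]
100 81 [ 594. -393.  102.]
z max [  3. 105.]
 shift cm [-26.63  -5.99 -15.18] turn deg [ 59.9 -38.4  56.3]
```

```bash
cat >> h.py <<'E'
F=np.diag([-1.,-1,1])
def pickf(c,yaw,t=-20,off=12,back=80):
    R=Rt(yaw,t)@F; f=np.array([np.cos(np.radians(yaw)),np.sin(np.radians(yaw)),0])
    p=np.array([c[0],c[1],19.])+off*f+G*R[:,2]
    tplan(p-back*R[:,2],R,'pre'); tplan(p,R,'pick'); print('pick TCP',np.round(p,1))
def placef(s,h,t=70,off=12,up=70):
    R=Rt(h,t)@F; p=np.array([s[0],s[1],5+48+off+1.])+G*R[:,2]
    tplan(p+[0,0,up],R,'over'); print('down',up/10,'in tool',np.round(R.T@np.array([0,0,-up])/10,2),'TCP',np.round(p,1))
E
python3 -m inch '[{"tx":-5.4,"ty":-1.2,"tz":-3,"ax":0,"ay":0,"az":0,"jaw":0.8},{"tx":-5.3,"ty":-1.2,"tz":-3,"ax":0,"ay":0,"az":0,"jaw":0.8},{"tx":-5.3,"ty":-1.2,"tz":-3,"ax":0,"ay":0,"az":0,"jaw":0.8},{"tx":-5.3,"ty":-1.2,"tz":-3,"ax":0,"ay":0,"az":0,"jaw":0.8},{"tx":-5.3,"ty":-1.2,"tz":-3,"ax":0,"ay":0,"az":0,"jaw":0.8},{"tx":0,"ty":0,"tz":0,"ax":0,"ay":0,"az":0,"jaw":0.8}]' && python3 -m inch '[{"tx":0,"ty":0,"tz":0,"ax":5.99,"ay":-3.84,"az":5.63,"jaw":0.8},{"tx":0,"ty":0,"tz":0,"ax":5.99,"ay":-3.84,"az":5.63,"jaw":0.8},{"tx":0,"ty":0,"tz":0,"ax":5.99,"ay":-3.84,"az":5.63,"jaw":0.8},{"tx":0,"ty":0,"tz":0,"ax":5.99,"ay":-3.84,"az":5.63,"jaw":0.8},{"tx":0,"ty":0,"tz":0,"ax":5.99,"ay":-3.84,"az":5.63,"jaw":0.8},{"tx":0,"ty":0,"tz":0,"ax":5.99,"ay":-3.84,"az":5.63,"jaw":0.8},{"tx":0,"ty":0,"tz":0,"ax":5.99,"ay":-3.84,"az":5.63,"jaw":0.8},{"tx":0,"ty":0,"tz":0,"ax":5.99,"ay":-3.84,"az":5.63,"jaw":0.8},{"tx":0,"ty":0,"tz":0,"ax":5.99,"ay":-3.84,"az":5.63,"jaw":0.8},{"tx":0,"ty":0,"tz":0,"ax":5.99,"ay":-3.84,"az":5.63,"jaw":0.8},{"tx":0,"ty":0,"tz":0,"ax":0,"ay":0,"az":0,"jaw":0.8}]'; python3 - <<'E'
from h import *
p,R,o=state();print(p,R,o['qpos'])
im,d,c=snap('top'); W=cloud(d,c); floats(im,W)
pickf((443.9,-73.6),3.2)
E
```

```text
t: 34.35
ee_pos: [447.1, -80.1, 246.5]
orientation: [1.918, -0.428, -0.289]
ft_force: [0.3, -0.5, 0.6]
width: 70.3
t: 35.72
ee_pos: [447.2, -84.4, 247.0]
orientation: [2.214, -2.223, -0.007]
ft_force: [-0.1, 0.1, 0.1]
width: 70.2
[447.17846317 -84.40125315 246.9646674 ] [[-4.02177008e-03 -9.99970414e-01 -6.55717461e-03]
 [-9.99991910e-01  4.02116676e-03  1.05189919e-04]
 [-7.88193139e-05  6.55754461e-03 -9.99978496e-01]] [-2.11756674e-01  1.06772458e-01  1.93450414e+00 -1.42614913e-03
  1.10674933e+00  1.36370358e+00]
float [ 440.5 -339. ] [92.9 38.7] head yaw 0.8 z 37.2 px [342. 217.] nblack 18
pre turn [-19.6   0.6  -3.3] then shift [-1.07 -8.6  17.21] | shift first [-1.21 -2.27 19.1 ]
pick turn [-19.6   0.6  -3.3] then shift [-1.07 -8.6  25.21] | shift first [-1.05  0.41 26.63]
pick TCP [442.  -73.7 -19.2]
```

```bash
python3 -m inch '[{"tx":0,"ty":0,"tz":0,"ax":-9.8,"ay":0.3,"az":-1.65,"jaw":0.8},{"tx":0,"ty":0,"tz":0,"ax":-9.8,"ay":0.3,"az":-1.65,"jaw":0.8},{"tx":-0.35,"ty":-2.86,"tz":5.2,"ax":0,"ay":0,"az":0,"jaw":0.8},{"tx":-0.36,"ty":-2.87,"tz":5.2,"ax":0,"ay":0,"az":0,"jaw":0.8},{"tx":-0.36,"ty":-2.87,"tz":5.2,"ax":0,"ay":0,"az":0,"jaw":0.8},{"tx":0,"ty":0,"tz":1.6,"ax":0,"ay":0,"az":0,"jaw":0.8},{"tx":0,"ty":0,"tz":0,"ax":0,"ay":0,"az":0,"jaw":0.8},{"tx":0,"ty":0,"tz":0,"ax":0,"ay":0,"az":0,"jaw":0.8}]';  python3 -c "
from h import *
pickf((443.9,-73.6),3.2)"
```

```text
t: 36.78
ee_pos: [471.6, -71.4, 57.9]
orientation: [2.087, -1.971, -0.343]
ft_force: [-1.0, -0.5, -0.1]
width: 70.2
pre turn [-0.2 -0.1  0.1] then shift [0.06 0.15 0.26] | shift first [0.06 0.15 0.26]
pick turn [-0.2 -0.1  0.1] then shift [0.06 0.15 8.26] | shift first [0.05 0.18 8.26]
pick TCP [442.  -73.7 -19.2]
```

```bash
python3 -m inch '[{"tx":0,"ty":0.15,"tz":4,"ax":0,"ay":0,"az":0,"jaw":0.8},{"tx":0,"ty":0,"tz":4.2,"ax":0,"ay":0,"az":0,"jaw":0.8},{"tx":0,"ty":0,"tz":0,"ax":0,"ay":0,"az":0,"jaw":0.8},{"tx":0,"ty":0,"tz":0,"ax":0,"ay":0,"az":0,"jaw":0},{"tx":0,"ty":0,"tz":0,"ax":0,"ay":0,"az":0,"jaw":0},{"tx":0,"ty":0,"tz":0,"ax":0,"ay":0,"az":0,"jaw":0},{"tx":0,"ty":0,"tz":0,"ax":0,"ay":0,"az":0,"jaw":0},{"tx":0,"ty":0,"tz":0,"ax":0,"ay":0,"az":0,"jaw":0}]' && python3 -m inch '[{"tx":0,"ty":2,"tz":-5,"ax":0,"ay":0,"az":0,"jaw":0},{"tx":0,"ty":2,"tz":-5,"ax":0,"ay":0,"az":0,"jaw":0},{"tx":0,"ty":2,"tz":-5,"ax":0,"ay":0,"az":0,"jaw":0},{"tx":0,"ty":2,"tz":-5,"ax":0,"ay":0,"az":0,"jaw":0},{"tx":0,"ty":0,"tz":0,"ax":10,"ay":0,"az":0,"jaw":0},{"tx":0,"ty":0,"tz":0,"ax":10,"ay":0,"az":0,"jaw":0},{"tx":0,"ty":0,"tz":0,"ax":0,"ay":0,"az":0,"jaw":0}]';  python3 -c "
from h import *
p,R,o=state();print(p,R,o['qpos']);placef((622,-165),40,t=68,up=100); plan((580,-165,190),Rt(40,0)@F)"
```

```text
t: 37.78
ee_pos: [441.4, -73.0, -19.9]
orientation: [2.086, -1.97, -0.345]
ft_force: [1.1, -0.0, 5.6]
width: 37.9
t: 38.65
ee_pos: [430.7, -73.0, 195.0]
orientation: [-2.282, 2.158, 0.0]
ft_force: [1.1, -0.5, -0.7]
width: 38.1
[430.70531449 -73.04650946 194.97186601] [[ 5.57504844e-02 -9.98444655e-01  3.93114554e-04]
 [-9.98444637e-01 -5.57503029e-02  4.58548924e-04]
 [-4.35919467e-04 -4.18067443e-04 -9.99999818e-01]] [-1.95647769e-01  1.43698776e-01  2.02856226e+00  6.38356771e-04
  9.69035242e-01  1.31900795e+00]
over turn [ 65.5 -21.8 -32.3] then shift [19.34 -0.59 13.26] | shift first [  7.99 -21.61   4.43]
down 10.0 in tool [-0.    9.27  3.75] TCP [ 650.9 -140.7   50.8]
 shift cm [ 10.01 -14.39   0.5 ] turn deg [ -0.    0.  -36.8]
```

```bash
python3 -m inch '[{"tx":2,"ty":-5.4,"tz":0.5,"ax":0,"ay":0,"az":0,"jaw":0},{"tx":2,"ty":-5.4,"tz":0.5,"ax":0,"ay":0,"az":0,"jaw":0},{"tx":2,"ty":-5.4,"tz":0.5,"ax":0,"ay":0,"az":0,"jaw":0},{"tx":2,"ty":-5.4,"tz":0.5,"ax":0,"ay":0,"az":0,"jaw":0}]' && python3 -m inch '[{"tx":0,"ty":0,"tz":0,"ax":8.19,"ay":-2.73,"az":-4.04,"jaw":0},{"tx":0,"ty":0,"tz":0,"ax":8.19,"ay":-2.73,"az":-4.04,"jaw":0},{"tx":0,"ty":0,"tz":0,"ax":8.19,"ay":-2.73,"az":-4.04,"jaw":0},{"tx":0,"ty":0,"tz":0,"ax":8.19,"ay":-2.73,"az":-4.04,"jaw":0},{"tx":0,"ty":0,"tz":0,"ax":8.19,"ay":-2.73,"az":-4.04,"jaw":0},{"tx":0,"ty":0,"tz":0,"ax":8.19,"ay":-2.73,"az":-4.04,"jaw":0},{"tx":0,"ty":0,"tz":0,"ax":8.19,"ay":-2.73,"az":-4.04,"jaw":0},{"tx":0,"ty":0,"tz":0,"ax":8.19,"ay":-2.73,"az":-4.04,"jaw":0},{"tx":0,"ty":0,"tz":0,"ax":0,"ay":0,"az":0,"jaw":0},{"tx":0,"ty":0,"tz":0,"ax":0,"ay":0,"az":0,"jaw":0}]';  python3 -c "
from h import *
p,R,o=state();print(p,R[:,2],o['qpos']);placef((622,-165),40,t=68,up=100)"
```

```text
t: 39.15
ee_pos: [656.3, -141.3, 173.9]
orientation: [2.283, -2.157, -0.002]
ft_force: [0.5, -0.5, -1.0]
width: 37.9
t: 40.4
ee_pos: [652.1, -134.3, 171.1]
orientation: [-1.894, 0.996, -0.48]
ft_force: [0.8, 0.1, -0.7]
width: 37.9
[ 652.13963738 -134.25161024  171.10727899] [ 0.66796405  0.54443212 -0.50736347] [-0.66114759  0.58810473  1.93079275  1.40655281  1.01848823 -0.75815795]
over turn [ 8.5 -1.1 -5. ] then shift [0.42 2.08 0.29] | shift first [0.59 1.97 0.6 ]
down 10.0 in tool [-0.    9.27  3.75] TCP [ 650.9 -140.7   50.8]
```

```bash
python3 -m inch '[{"tx":0,"ty":1,"tz":0.3,"ax":4.25,"ay":-0.55,"az":-2.5,"jaw":0},{"tx":0.4,"ty":1,"tz":0.1,"ax":4.25,"ay":-0.55,"az":-2.5,"jaw":0},{"tx":0,"ty":0,"tz":0,"ax":0,"ay":0,"az":0,"jaw":0},{"tx":0,"ty":0,"tz":0,"ax":0,"ay":0,"az":0,"jaw":0}]';  python3 - <<'E'
from h import *
p,R,o=state();print(p,R[:,2],o['qpos']);placef((622,-165),40,t=68,up=100)
im,d,c=snap('side'); W=cloud(d,c); up_float(W,im,(622,-165),60)
E
```

```text
t: 40.9
ee_pos: [649.3, -139.8, 152.9]
orientation: [-1.812, 0.842, -0.571]
ft_force: [0.0, 0.1, 0.1]
width: 38.1
[ 649.33505255 -139.75661664  152.90891468] [ 0.71047703  0.59654307 -0.37330786] [-0.71496178  0.70764593  1.92848627  1.51243363  1.16251328 -1.0248089 ]
over turn [-0.1  0.   0.1] then shift [0.18 0.18 0.13] | shift first [0.18 0.18 0.13]
down 10.0 in tool [-0.    9.27  3.75] TCP [ 650.9 -140.7   50.8]
120 8 [ 640. -175.  134.]
160 15 [ 602. -172.  176.]
180 34 [ 612. -179.  191.]
200 83 [ 619. -170.  205.]
z max [127. 209.]
```

```bash
python3 -m inch '[{"tx":0,"ty":4.6,"tz":1.86,"ax":0,"ay":0,"az":0,"jaw":0},{"tx":0,"ty":3.2,"tz":1.3,"ax":0,"ay":0,"az":0,"jaw":0},{"tx":0,"ty":1.3,"tz":0.53,"ax":0,"ay":0,"az":0,"jaw":0},{"tx":0,"ty":0.2,"tz":0.08,"ax":0,"ay":0,"az":0,"jaw":0},{"tx":0,"ty":0,"tz":0,"ax":0,"ay":0,"az":0,"jaw":0},{"tx":0,"ty":0,"tz":0,"ax":0,"ay":0,"az":0,"jaw":0}]';python3 -m inch '[{"tx":0,"ty":0.12,"tz":0.05,"ax":0,"ay":0,"az":0,"jaw":0},{"tx":0,"ty":0,"tz":0,"ax":0,"ay":0,"az":0,"jaw":0},{"tx":0,"ty":0,"tz":0,"ax":0,"ay":0,"az":0,"jaw":0}]'
```

```text
t: 41.7
ee_pos: [649.5, -140.5, 52.9]
orientation: [-1.81, 0.841, -0.574]
ft_force: [0.1, -0.4, -1.7]
width: 37.9
t: 42.08
ee_pos: [649.0, -140.1, 50.3]
orientation: [-1.81, 0.843, -0.572]
ft_force: [0.8, -0.5, -0.5]
width: 37.7
```

```bash
python3 -m inch '[{"tx":0,"ty":0.1,"tz":0.04,"ax":0,"ay":0,"az":0,"jaw":0},{"tx":0,"ty":0,"tz":0,"ax":0,"ay":0,"az":0,"jaw":0},{"tx":0,"ty":0,"tz":0,"ax":0,"ay":0,"az":0,"jaw":0}]'; python3 -m inch '[{"tx":0,"ty":0,"tz":0,"ax":0,"ay":0,"az":0,"jaw":0.65},{"tx":0,"ty":0,"tz":0,"ax":0,"ay":0,"az":0,"jaw":0.65},{"tx":0,"ty":0,"tz":0,"ax":0,"ay":0,"az":0,"jaw":0.65},{"tx":0,"ty":0,"tz":0,"ax":0,"ay":0,"az":0,"jaw":0.65},{"tx":0,"ty":0,"tz":-3,"ax":0,"ay":0,"az":0,"jaw":0.65},{"tx":0,"ty":0,"tz":-5,"ax":0,"ay":0,"az":0,"jaw":0.65},{"tx":0,"ty":-5,"tz":-3,"ax":0,"ay":0,"az":0,"jaw":0.65},{"tx":0,"ty":-5,"tz":-1,"ax":0,"ay":0,"az":0,"jaw":0.65},{"tx":0,"ty":-5,"tz":-1,"ax":0,"ay":0,"az":0,"jaw":0.65},{"tx":0,"ty":0,"tz":0,"ax":0,"ay":0,"az":0,"jaw":0.65}]';  python3 - <<'E'
from h import *
p,R,o=state();print(p,o['qpos'])
im,d,c=snap('side'); W=cloud(d,c); up_float(W,im,(622,-165))
plan((500,-200,250),Rt(-25,0)@F)
E
```

```text
t: 42.45
ee_pos: [649.3, -140.1, 50.0]
orientation: [-1.808, 0.842, -0.573]
ft_force: [-2.0, -0.0, 4.9]
width: 37.6
t: 43.7
ee_pos: [600.2, -182.1, 240.5]
orientation: [-1.812, 0.838, -0.579]
ft_force: [0.2, 0.7, -0.5]
width: 56.8
[ 600.2109894  -182.08503679  240.49451099] [-0.8375408   0.53856598  1.94234511  1.35847979  1.25074816 -0.8778766 ]
0 35 [ 633. -176.   12.]
20 49 [ 612. -180.   30.]
40 43 [ 617. -183.   50.]
60 37 [ 616. -183.   72.]
80 42 [ 625. -180.   94.]
100 32 [ 625. -176.  102.]
z max [  3. 104.]
 shift cm [-4.99  2.15 -8.61] turn deg [-60.5  38.2  57.1]
```

```bash
python3 -m inch '[{"tx":-2.5,"ty":1.1,"tz":-4.3,"ax":0,"ay":0,"az":0,"jaw":0.8},{"tx":-2.5,"ty":1.1,"tz":-4.3,"ax":0,"ay":0,"az":0,"jaw":0.8},{"tx":0,"ty":0,"tz":0,"ax":-6.05,"ay":3.82,"az":5.71,"jaw":0.8},{"tx":0,"ty":0,"tz":0,"ax":-6.05,"ay":3.82,"az":5.71,"jaw":0.8},{"tx":0,"ty":0,"tz":0,"ax":-6.05,"ay":3.82,"az":5.71,"jaw":0.8},{"tx":0,"ty":0,"tz":0,"ax":-6.05,"ay":3.82,"az":5.71,"jaw":0.8},{"tx":0,"ty":0,"tz":0,"ax":-6.05,"ay":3.82,"az":5.71,"jaw":0.8},{"tx":0,"ty":0,"tz":0,"ax":-6.05,"ay":3.82,"az":5.71,"jaw":0.8},{"tx":0,"ty":0,"tz":0,"ax":-6.05,"ay":3.82,"az":5.71,"jaw":0.8},{"tx":0,"ty":0,"tz":0,"ax":-6.05,"ay":3.82,"az":5.71,"jaw":0.8},{"tx":0,"ty":0,"tz":0,"ax":-6.05,"ay":3.82,"az":5.71,"jaw":0.8},{"tx":0,"ty":0,"tz":0,"ax":-6.05,"ay":3.82,"az":5.71,"jaw":0.8}]' && python3 -m inch '[{"tx":0,"ty":0,"tz":0,"ax":0,"ay":0,"az":0,"jaw":0.8},{"tx":0,"ty":0,"tz":0,"ax":0,"ay":0,"az":0,"jaw":0.8}]'; python3 - <<'E'
from h import *
p,R,o=state();print(p,R[:,2],o['qpos'])
im,d,c=snap('top'); W=cloud(d,c); floats(im,W)
im,d,c=snap('wrist'); W=cloud(d,c); print('w');floats(im,W)
pickf((424.9,-194.6),-25.5)
E
```

```text
t: 45.25
ee_pos: [497.6, -197.3, 244.7]
orientation: [-1.735, 2.548, -0.016]
ft_force: [0.2, -0.4, -0.5]
width: 70.4
t: 45.5
ee_pos: [497.4, -197.0, 244.5]
orientation: [-1.738, 2.539, -0.017]
ft_force: [-0.7, -0.3, -0.0]
width: 70.5
[ 497.43191762 -197.0143205   244.53013767] [ 0.05999685  0.02748308 -0.99782015] [-0.43083492  0.21159097  1.81418172  0.05695678  1.07339705  1.48411602]
w
float [ 442.8 -340.5] [94.8 38.9] head yaw 0.3 z 38.2 px [380. 174.] nblack 162
float [ 427.4 -195.8] [94.9 38.3] head yaw -25.8 z 38.5 px [281. 220.] nblack 118
float [ 456.5 -340.4] [67.5 38.6] head yaw 0.6 z 37.9 px [370. 143.] nblack 0
float [ 593.6 -377.7] [50.8 25.6] head yaw 19.4 z 38.4 px [374.  46.] nblack 0
float [ 439.7 -201.7] [67.5 38.1] head yaw -25.8 z 38.1 px [284. 189.] nblack 0
pre turn [-22.6   2.    4.6] then shift [ 2.85 -2.62 19.2 ] | shift first [ 3.42  5.18 18.57]
pick turn [-22.6   2.    4.6] then shift [ 2.85 -2.62 27.2 ] | shift first [ 3.57  8.26 25.95]
pick TCP [ 423.2 -193.8  -19.2]
```

```bash
python3 -m inch '[{"tx":0,"ty":0,"tz":0,"ax":-7.53,"ay":0.67,"az":1.53,"jaw":0.8},{"tx":0,"ty":0,"tz":0,"ax":-7.53,"ay":0.67,"az":1.53,"jaw":0.8},{"tx":0,"ty":0,"tz":0,"ax":-7.53,"ay":0.67,"az":1.53,"jaw":0.8},{"tx":0.95,"ty":-0.87,"tz":5.6,"ax":0,"ay":0,"az":0,"jaw":0.8},{"tx":0.95,"ty":-0.87,"tz":5.6,"ax":0,"ay":0,"az":0,"jaw":0.8},{"tx":0.95,"ty":-0.88,"tz":5.6,"ax":0,"ay":0,"az":0,"jaw":0.8},{"tx":0,"ty":0,"tz":2.4,"ax":0,"ay":0,"az":0,"jaw":0.8},{"tx":0,"ty":0,"tz":0,"ax":0,"ay":0,"az":0,"jaw":0.8},{"tx":0,"ty":0,"tz":0,"ax":0,"ay":0,"az":0,"jaw":0.8}]';  python3 -c "
from h import *
pickf((425.5,-195),-25.5)"
```

```text
t: 46.72
ee_pos: [450.0, -206.4, 57.9]
orientation: [1.561, -2.475, -0.433]
ft_force: [-0.4, -0.3, -0.6]
width: 70.4
pre turn [-0.2  0.  -0. ] then shift [0.03 0.09 0.24] | shift first [0.03 0.09 0.24]
pick turn [-0.2  0.  -0. ] then shift [0.03 0.09 8.24] | shift first [0.03 0.11 8.24]
pick TCP [ 423.8 -194.2  -19.2]
```

```bash
python3 -m inch '[{"tx":0,"ty":0.1,"tz":4,"ax":0,"ay":0,"az":0,"jaw":0.8},{"tx":0,"ty":0,"tz":4.2,"ax":0,"ay":0,"az":0,"jaw":0.8},{"tx":0,"ty":0,"tz":0,"ax":0,"ay":0,"az":0,"jaw":0.8},{"tx":0,"ty":0,"tz":0,"ax":0,"ay":0,"az":0,"jaw":0},{"tx":0,"ty":0,"tz":0,"ax":0,"ay":0,"az":0,"jaw":0},{"tx":0,"ty":0,"tz":0,"ax":0,"ay":0,"az":0,"jaw":0},{"tx":0,"ty":0,"tz":0,"ax":0,"ay":0,"az":0,"jaw":0},{"tx":0,"ty":0,"tz":0,"ax":0,"ay":0,"az":0,"jaw":0}]' && python3 -m inch '[{"tx":0,"ty":2,"tz":-5,"ax":0,"ay":0,"az":0,"jaw":0},{"tx":0,"ty":2,"tz":-5,"ax":0,"ay":0,"az":0,"jaw":0},{"tx":0,"ty":2,"tz":-5,"ax":0,"ay":0,"az":0,"jaw":0},{"tx":0,"ty":2,"tz":-5,"ax":0,"ay":0,"az":0,"jaw":0},{"tx":0,"ty":0,"tz":0,"ax":10,"ay":0,"az":0,"jaw":0},{"tx":0,"ty":0,"tz":0,"ax":10,"ay":0,"az":0,"jaw":0},{"tx":0,"ty":0,"tz":0,"ax":0,"ay":0,"az":0,"jaw":0}]';  python3 -c "
from h import *
p,R,o=state();print(p,R[:,1:],o['qpos']);placef((640,-245),18,t=68,up=120)"
```

```text
t: 47.72
ee_pos: [423.5, -193.6, -19.4]
orientation: [1.56, -2.473, -0.434]
ft_force: [-0.2, -0.4, 5.4]
width: 37.7
t: 48.6
ee_pos: [413.9, -188.7, 195.4]
orientation: [1.676, -2.656, -0.0]
ft_force: [0.9, -0.1, -1.2]
width: 37.9
[ 413.93565708 -188.73387971  195.41814444] [[-9.02536765e-01 -6.84607158e-04]
 [ 4.30612442e-01 -1.35617517e-04]
 [ 5.59484675e-04 -9.99999756e-01]] [-4.53639348e-01  1.71780983e-01  1.99227986e+00 -5.08689814e-04
  9.78087797e-01  1.56261246e+00]
over turn [ 64.6 -25.8 -38.2] then shift [12.34 -6.53 22.75] | shift first [ -7.26 -25.56   2.45]
down 12.0 in tool [-0.   11.13  4.5 ] TCP [ 675.9 -233.3   50.8]
```

```bash
python3 -m inch '[{"tx":-1.45,"ty":-5.11,"tz":0,"ax":0,"ay":0,"az":0,"jaw":0},{"tx":-1.45,"ty":-5.11,"tz":0,"ax":0,"ay":0,"az":0,"jaw":0},{"tx":-1.45,"ty":-5.11,"tz":0,"ax":0,"ay":0,"az":0,"jaw":0},{"tx":-1.45,"ty":-5.11,"tz":0,"ax":0,"ay":0,"az":0,"jaw":0},{"tx":-1.45,"ty":-5.11,"tz":0,"ax":0,"ay":0,"az":0,"jaw":0}]' && python3 -m inch '[{"tx":0,"ty":0,"tz":0,"ax":7.18,"ay":-2.87,"az":-4.24,"jaw":0},{"tx":0,"ty":0,"tz":0,"ax":7.18,"ay":-2.87,"az":-4.24,"jaw":0},{"tx":0,"ty":0,"tz":0,"ax":7.18,"ay":-2.87,"az":-4.24,"jaw":0},{"tx":0,"ty":0,"tz":0,"ax":7.18,"ay":-2.87,"az":-4.24,"jaw":0},{"tx":0,"ty":0,"tz":0,"ax":7.18,"ay":-2.87,"az":-4.24,"jaw":0},{"tx":0,"ty":0,"tz":0,"ax":7.18,"ay":-2.87,"az":-4.24,"jaw":0},{"tx":0,"ty":0,"tz":0,"ax":7.18,"ay":-2.87,"az":-4.24,"jaw":0},{"tx":0,"ty":0,"tz":0,"ax":7.18,"ay":-2.87,"az":-4.24,"jaw":0},{"tx":0,"ty":0,"tz":0,"ax":7.18,"ay":-2.87,"az":-4.24,"jaw":0},{"tx":0,"ty":0,"tz":0,"ax":0,"ay":0,"az":0,"jaw":0},{"tx":0,"ty":0,"tz":0,"ax":0,"ay":0,"az":0,"jaw":0}]';  python3 -c "
from h import *
p,R,o=state();print(p,R[:,2],o['qpos']);placef((640,-245),18,t=68,up=120)"
```

```text
t: 49.22
ee_pos: [680.8, -235.2, 194.3]
orientation: [1.675, -2.655, -0.003]
ft_force: [0.5, -0.1, -1.0]
width: 38.0
t: 50.6
ee_pos: [678.9, -220.2, 189.4]
orientation: [-1.717, 1.501, -0.614]
ft_force: [-0.4, 0.0, -0.3]
width: 38.0
[ 678.86453897 -220.19161215  189.44113578] [ 0.77028869  0.22820466 -0.5954645 ] [-0.63893367  0.48322977  1.96011953  1.5499145   0.69799271 -0.48914658]
over turn [14.4 -2.4 -9.5] then shift [1.16 1.99 0.06] | shift first [1.45 1.69 0.58]
down 12.0 in tool [-0.   11.13  4.5 ] TCP [ 675.9 -233.3   50.8]
```

```bash
python3 -m inch '[{"tx":0,"ty":0,"tz":0,"ax":4.8,"ay":-0.8,"az":-3.17,"jaw":0},{"tx":0,"ty":0,"tz":0,"ax":4.8,"ay":-0.8,"az":-3.17,"jaw":0},{"tx":0,"ty":0,"tz":0,"ax":4.8,"ay":-0.8,"az":-3.17,"jaw":0},{"tx":1.16,"ty":1.99,"tz":0,"ax":0,"ay":0,"az":0,"jaw":0},{"tx":0,"ty":0,"tz":0,"ax":0,"ay":0,"az":0,"jaw":0},{"tx":0,"ty":0,"tz":0,"ax":0,"ay":0,"az":0,"jaw":0}]';  python3 - <<'E'
from h import *
p,R,o=state();print(p,R[:,2],o['qpos']);placef((640,-245),18,t=68,up=120)
im,d,c=snap('side'); W=cloud(d,c); up_float(W,im,(640,-245),50)
E
```

```text
t: 51.35
ee_pos: [675.3, -232.7, 172.3]
orientation: [-1.658, 1.2, -0.814]
ft_force: [-0.0, 0.1, -0.7]
width: 38.4
[ 675.33822958 -232.72831502  172.32142996] [ 0.88215505  0.28709123 -0.37333776] [-0.73969041  0.64752792  1.99953     1.84398503  0.99316887 -1.05829024]
over turn [-0.1  0.   0.2] then shift [0.08 0.13 0.09] | shift first [0.07 0.13 0.09]
down 12.0 in tool [-0.   11.13  4.5 ] TCP [ 675.9 -233.3   50.8]
140 30 [ 645. -263.  150.]
160 16 [ 631. -264.  168.]
180 22 [ 622. -251.  192.]
200 34 [ 631. -259.  209.]
220 93 [ 637. -251.  225.]
z max [141. 227.]
```

```bash
python3 -m inch '[{"tx":0,"ty":4.6,"tz":1.86,"ax":0,"ay":0,"az":0,"jaw":0},{"tx":0,"ty":4.2,"tz":1.7,"ax":0,"ay":0,"az":0,"jaw":0},{"tx":0,"ty":1.9,"tz":0.76,"ax":0,"ay":0,"az":0,"jaw":0},{"tx":0,"ty":0.4,"tz":0.16,"ax":0,"ay":0,"az":0,"jaw":0},{"tx":0,"ty":0,"tz":0,"ax":0,"ay":0,"az":0,"jaw":0},{"tx":0,"ty":0,"tz":0,"ax":0,"ay":0,"az":0,"jaw":0}]';python3 -m inch '[{"tx":0,"ty":0.15,"tz":0.06,"ax":0,"ay":0,"az":0,"jaw":0},{"tx":0,"ty":0,"tz":0,"ax":0,"ay":0,"az":0,"jaw":0},{"tx":0,"ty":0,"tz":0,"ax":0,"ay":0,"az":0,"jaw":0}]';python3 -m inch '[{"tx":0,"ty":0.1,"tz":0.04,"ax":0,"ay":0,"az":0,"jaw":0},{"tx":0,"ty":0,"tz":0,"ax":0,"ay":0,"az":0,"jaw":0},{"tx":0,"ty":0,"tz":0,"ax":0,"ay":0,"az":0,"jaw":0}]'
```

```text
t: 52.15
ee_pos: [675.3, -233.7, 53.2]
orientation: [-1.657, 1.2, -0.816]
ft_force: [-0.5, 0.1, -0.6]
width: 38.2
t: 52.52
ee_pos: [674.7, -233.5, 50.2]
orientation: [-1.657, 1.202, -0.814]
ft_force: [0.6, -0.0, -0.7]
width: 37.6
t: 52.9
ee_pos: [675.0, -233.6, 49.9]
orientation: [-1.656, 1.2, -0.815]
ft_force: [-3.4, 0.8, 4.5]
width: 38.0
```

```bash
python3 -m inch '[{"tx":0,"ty":0,"tz":0,"ax":0,"ay":0,"az":0,"jaw":0.6},{"tx":0,"ty":0,"tz":0,"ax":0,"ay":0,"az":0,"jaw":0.6},{"tx":0,"ty":0,"tz":0,"ax":0,"ay":0,"az":0,"jaw":0.6},{"tx":0,"ty":0,"tz":0,"ax":0,"ay":0,"az":0,"jaw":0.6},{"tx":0,"ty":0,"tz":-3,"ax":0,"ay":0,"az":0,"jaw":0.6},{"tx":0,"ty":0,"tz":-5,"ax":0,"ay":0,"az":0,"jaw":0.6},{"tx":0,"ty":-5,"tz":-3,"ax":0,"ay":0,"az":0,"jaw":0.65},{"tx":0,"ty":-5,"tz":-1,"ax":0,"ay":0,"az":0,"jaw":0.65},{"tx":0,"ty":-5,"tz":-1,"ax":0,"ay":0,"az":0,"jaw":0.65},{"tx":0,"ty":0,"tz":0,"ax":0,"ay":0,"az":0,"jaw":0.65}]';  python3 - <<'E'
from h import *
p,R,o=state();print(p,o['qpos'])
im,d,c=snap('side'); W=cloud(d,c); up_float(W,im,(640,-245),50)
plan((530,-300,270),Rt(0,0)@F)
E
```

```text
t: 54.15
ee_pos: [614.4, -253.7, 241.0]
orientation: [-1.659, 1.196, -0.822]
ft_force: [-0.3, -0.2, -0.5]
width: 57.0
[ 614.40156425 -253.73897709  241.01449689] [-0.85939322  0.48611752  2.05837772  1.67655825  1.03577218 -0.93466793]
0 43 [ 643. -252.   11.]
20 45 [ 631. -263.   29.]
40 51 [ 632. -264.   49.]
60 46 [ 631. -263.   70.]
80 58 [ 632. -261.   93.]
100 66 [ 635. -251.  102.]
z max [  5. 104.]
 shift cm [ 1.88  0.59 -9.89] turn deg [-67.6  10.4  16.1]
```

```bash
python3 -m inch '[{"tx":0.94,"ty":0.3,"tz":-4.95,"ax":0,"ay":0,"az":0,"jaw":0.8},{"tx":0.94,"ty":0.3,"tz":-4.95,"ax":0,"ay":0,"az":0,"jaw":0.8},{"tx":0,"ty":0,"tz":0,"ax":-8.45,"ay":1.3,"az":2.01,"jaw":0.8},{"tx":0,"ty":0,"tz":0,"ax":-8.45,"ay":1.3,"az":2.01,"jaw":0.8},{"tx":0,"ty":0,"tz":0,"ax":-8.45,"ay":1.3,"az":2.01,"jaw":0.8},{"tx":0,"ty":0,"tz":0,"ax":-8.45,"ay":1.3,"az":2.01,"jaw":0.8},{"tx":0,"ty":0,"tz":0,"ax":-8.45,"ay":1.3,"az":2.01,"jaw":0.8},{"tx":0,"ty":0,"tz":0,"ax":-8.45,"ay":1.3,"az":2.01,"jaw":0.8},{"tx":0,"ty":0,"tz":0,"ax":-8.45,"ay":1.3,"az":2.01,"jaw":0.8},{"tx":0,"ty":0,"tz":0,"ax":-8.45,"ay":1.3,"az":2.01,"jaw":0.8},{"tx":0,"ty":0,"tz":0,"ax":0,"ay":0,"az":0,"jaw":0.8},{"tx":0,"ty":0,"tz":0,"ax":0,"ay":0,"az":0,"jaw":0.8}]'; python3 - <<'E'
from h import *
p,R,o=state();print(p,R[:,2],o['qpos'])
im,d,c=snap('wrist'); W=cloud(d,c); floats(im,W)
im,d,c=snap('top'); W=cloud(d,c); floats(im,W)
pickf((442.5,-340.5),0.3)
E
```

```text
t: 55.7
ee_pos: [528.4, -297.8, 264.9]
orientation: [-2.215, 2.189, -0.008]
ft_force: [-0.6, 0.5, 0.3]
width: 70.3
[ 528.35862796 -297.83351287  264.9219242 ] [ 0.02331771  0.01592299 -0.99960129] [-0.54719671  0.31992489  1.616381    0.02767719  1.19378543  1.00198643]
float [ 443.3 -340.4] [94.7 38.2] head yaw 0.4 z 38.3 px [288. 225.] nblack 95
float [ 456.8 -340.3] [67.6 38.1] head yaw 0.2 z 37.9 px [289. 196.] nblack 0
pre turn [-21.4   0.8   0.4] then shift [ 4.16 -1.52 21.8 ] | shift first [ 4.44  6.55 20.79]
pick turn [-21.4   0.8   0.4] then shift [ 4.16 -1.52 29.8 ] | shift first [ 4.53  9.47 28.24]
pick TCP [ 440.6 -340.5  -19.2]
```

```bash
python3 -m inch '[{"tx":0,"ty":0,"tz":0,"ax":-7.13,"ay":0.27,"az":0.13,"jaw":0.8},{"tx":0,"ty":0,"tz":0,"ax":-7.13,"ay":0.27,"az":0.13,"jaw":0.8},{"tx":0,"ty":0,"tz":0,"ax":-7.13,"ay":0.27,"az":0.13,"jaw":0.8},{"tx":1.04,"ty":-0.38,"tz":5.4,"ax":0,"ay":0,"az":0,"jaw":0.8},{"tx":1.04,"ty":-0.38,"tz":5.4,"ax":0,"ay":0,"az":0,"jaw":0.8},{"tx":1.04,"ty":-0.38,"tz":5.4,"ax":0,"ay":0,"az":0,"jaw":0.8},{"tx":1.04,"ty":-0.38,"tz":5.4,"ax":0,"ay":0,"az":0,"jaw":0.8},{"tx":0,"ty":0,"tz":0,"ax":0,"ay":0,"az":0,"jaw":0.8},{"tx":0,"ty":0,"tz":0,"ax":0,"ay":0,"az":0,"jaw":0.8}]';  python3 -c "
from h import *
pickf((442.8,-340.4),0.3)"
```

```text
t: 56.92
ee_pos: [471.0, -341.5, 60.7]
orientation: [2.037, -2.027, -0.352]
ft_force: [0.1, 0.2, 0.4]
width: 70.5
pre turn [-0.2 -0.2 -0.1] then shift [-0.13  0.1   0.54] | shift first [-0.13  0.1   0.54]
pick turn [-0.2 -0.2 -0.1] then shift [-0.13  0.1   8.54] | shift first [-0.15  0.12  8.54]
pick TCP [ 440.9 -340.4  -19.2]
```

```bash
python3 -m inch '[{"tx":-0.14,"ty":0.1,"tz":4,"ax":0,"ay":0,"az":0,"jaw":0.8},{"tx":0,"ty":0,"tz":4.5,"ax":0,"ay":0,"az":0,"jaw":0.8},{"tx":0,"ty":0,"tz":0,"ax":0,"ay":0,"az":0,"jaw":0.8},{"tx":0,"ty":0,"tz":0,"ax":0,"ay":0,"az":0,"jaw":0},{"tx":0,"ty":0,"tz":0,"ax":0,"ay":0,"az":0,"jaw":0},{"tx":0,"ty":0,"tz":0,"ax":0,"ay":0,"az":0,"jaw":0},{"tx":0,"ty":0,"tz":0,"ax":0,"ay":0,"az":0,"jaw":0},{"tx":0,"ty":0,"tz":0,"ax":0,"ay":0,"az":0,"jaw":0}]' && python3 -m inch '[{"tx":0,"ty":2,"tz":-5,"ax":0,"ay":0,"az":0,"jaw":0},{"tx":0,"ty":2,"tz":-5,"ax":0,"ay":0,"az":0,"jaw":0},{"tx":0,"ty":2,"tz":-5,"ax":0,"ay":0,"az":0,"jaw":0},{"tx":0,"ty":2,"tz":-5,"ax":0,"ay":0,"az":0,"jaw":0},{"tx":0,"ty":0,"tz":0,"ax":10,"ay":0,"az":0,"jaw":0},{"tx":0,"ty":0,"tz":0,"ax":10,"ay":0,"az":0,"jaw":0},{"tx":0,"ty":0,"tz":0,"ax":0,"ay":0,"az":0,"jaw":0}]';  python3 -c "
from h import *
p,R,o=state();print(p,R[:,1:],o['qpos']);placef((585,-305),15,t=68,up=120)"
```

```text
t: 57.92
ee_pos: [440.7, -340.1, -20.0]
orientation: [2.037, -2.025, -0.353]
ft_force: [1.8, 0.3, 5.3]
width: 37.8
t: 58.8
ee_pos: [430.6, -339.0, 195.0]
orientation: [2.224, -2.217, 0.001]
ft_force: [0.2, -0.3, -1.0]
width: 37.8
[ 430.58648764 -338.96980665  195.02394093] [[-9.99994130e-01 -2.98606702e-04]
 [-3.41290200e-03 -1.48752689e-03]
 [ 3.03682083e-04 -9.99998849e-01]] [-6.87799361e-01  3.11463708e-01  1.80242795e+00 -1.56459993e-03
  1.02698792e+00  8.80392876e-01]
over turn [ 67.6  -8.9 -13. ] then shift [ 0.72 -5.08 19.05] | shift first [ -4.31 -19.1    2.41]
down 12.0 in tool [ 0.   11.13  4.5 ] TCP [ 621.5 -295.2   50.8]
```

```bash
python3 -m inch '[{"tx":-1.08,"ty":-4.78,"tz":0,"ax":0,"ay":0,"az":0,"jaw":0},{"tx":-1.08,"ty":-4.78,"tz":0,"ax":0,"ay":0,"az":0,"jaw":0},{"tx":-1.08,"ty":-4.78,"tz":0,"ax":0,"ay":0,"az":0,"jaw":0},{"tx":-1.08,"ty":-4.78,"tz":0,"ax":0,"ay":0,"az":0,"jaw":0}]' && python3 -m inch '[{"tx":0,"ty":0,"tz":0,"ax":6.76,"ay":-0.89,"az":-1.3,"jaw":0},{"tx":0,"ty":0,"tz":0,"ax":6.76,"ay":-0.89,"az":-1.3,"jaw":0},{"tx":0,"ty":0,"tz":0,"ax":6.76,"ay":-0.89,"az":-1.3,"jaw":0},{"tx":0,"ty":0,"tz":0,"ax":6.76,"ay":-0.89,"az":-1.3,"jaw":0},{"tx":0,"ty":0,"tz":0,"ax":6.76,"ay":-0.89,"az":-1.3,"jaw":0},{"tx":0,"ty":0,"tz":0,"ax":6.76,"ay":-0.89,"az":-1.3,"jaw":0},{"tx":0,"ty":0,"tz":0,"ax":6.76,"ay":-0.89,"az":-1.3,"jaw":0},{"tx":0,"ty":0,"tz":0,"ax":6.76,"ay":-0.89,"az":-1.3,"jaw":0},{"tx":0,"ty":0,"tz":0,"ax":6.76,"ay":-0.89,"az":-1.3,"jaw":0},{"tx":0,"ty":0,"tz":0,"ax":6.76,"ay":-0.89,"az":-1.3,"jaw":0},{"tx":0,"ty":0,"tz":0,"ax":0,"ay":0,"az":0,"jaw":0},{"tx":0,"ty":0,"tz":0,"ax":0,"ay":0,"az":0,"jaw":0}]';  python3 -c "
from h import *
p,R,o=state();print(p,R[:,2],o['qpos']);placef((585,-305),15,t=68,up=120)"
```

```text
t: 59.3
ee_pos: [626.2, -294.2, 193.8]
orientation: [2.226, -2.212, -0.001]
ft_force: [-0.2, -0.3, -1.1]
width: 38.1
t: 60.8
ee_pos: [625.1, -293.5, 194.0]
orientation: [-1.647, 1.265, -0.824]
ft_force: [-0.5, 1.0, -0.5]
width: 37.9
[ 625.08221896 -293.52899706  194.0091893 ] [ 0.88520369  0.24381838 -0.39619065] [-0.87790365  0.58604502  2.00734213  1.70853535  1.00623078 -0.9662003 ]
over turn [ 1.3  0.4 -0.3] then shift [0.07 2.3  0.51] | shift first [0.09 2.29 0.56]
down 12.0 in tool [ 0.   11.13  4.5 ] TCP [ 621.5 -295.2   50.8]
```

```bash
python3 -m inch '[{"tx":0,"ty":0,"tz":0,"ax":1.3,"ay":0.4,"az":-0.3,"jaw":0},{"tx":0.07,"ty":2.3,"tz":0.5,"ax":0,"ay":0,"az":0,"jaw":0},{"tx":0,"ty":0,"tz":0,"ax":0,"ay":0,"az":0,"jaw":0},{"tx":0,"ty":0,"tz":0,"ax":0,"ay":0,"az":0,"jaw":0}]';  python3 - <<'E'
from h import *
p,R,o=state();print(p,R[:,2]);placef((585,-305),15,t=68,up=120)
im,d,c=snap('side'); W=cloud(d,c); up_float(W,im,(585,-305),45)
E
```

```text
t: 61.3
ee_pos: [621.4, -295.4, 172.4]
orientation: [-1.631, 1.25, -0.848]
ft_force: [0.2, -0.3, -2.0]
width: 37.8
[ 621.36443106 -295.36817348  172.36888092] [ 0.89657188  0.23826405 -0.3733485 ]
over turn [-0.1 -0.1  0.1] then shift [-0.01  0.15  0.07] | shift first [-0.01  0.15  0.07]
down 12.0 in tool [ 0.   11.13  4.5 ] TCP [ 621.5 -295.2   50.8]
0 19 [ 605. -317.    5.]
120 15 [ 594. -323.  133.]
140 40 [ 586. -325.  149.]
160 21 [ 575. -327.  165.]
180 23 [ 567. -315.  192.]
200 51 [ 582. -318.  216.]
220 84 [ 582. -308.  222.]
z max [  4. 225.]
```

```bash
python3 -m inch '[{"tx":0,"ty":4.6,"tz":1.86,"ax":0,"ay":0,"az":0,"jaw":0},{"tx":0,"ty":4.2,"tz":1.7,"ax":0,"ay":0,"az":0,"jaw":0},{"tx":0,"ty":1.9,"tz":0.76,"ax":0,"ay":0,"az":0,"jaw":0},{"tx":0,"ty":0.4,"tz":0.16,"ax":0,"ay":0,"az":0,"jaw":0},{"tx":0,"ty":0,"tz":0,"ax":0,"ay":0,"az":0,"jaw":0},{"tx":0,"ty":0,"tz":0,"ax":0,"ay":0,"az":0,"jaw":0}]';python3 -m inch '[{"tx":0,"ty":0.15,"tz":0.06,"ax":0,"ay":0,"az":0,"jaw":0},{"tx":0,"ty":0,"tz":0,"ax":0,"ay":0,"az":0,"jaw":0},{"tx":0,"ty":0,"tz":0,"ax":0,"ay":0,"az":0,"jaw":0}]';python3 -m inch '[{"tx":0,"ty":0.08,"tz":0.03,"ax":0,"ay":0,"az":0,"jaw":0},{"tx":0,"ty":0,"tz":0,"ax":0,"ay":0,"az":0,"jaw":0},{"tx":0,"ty":0,"tz":0,"ax":0,"ay":0,"az":0,"jaw":0}]'
```

```text
t: 62.1
ee_pos: [621.1, -296.1, 52.5]
orientation: [-1.631, 1.251, -0.849]
ft_force: [0.7, -0.5, -0.7]
width: 38.0
t: 62.48
ee_pos: [621.4, -296.1, 52.3]
orientation: [-1.628, 1.249, -0.851]
ft_force: [-2.9, -0.1, 7.9]
width: 38.3
t: 62.85
ee_pos: [621.4, -296.2, 52.4]
orientation: [-1.627, 1.248, -0.852]
ft_force: [-6.6, 0.2, 13.2]
width: 37.2
```

Contact; release and back off, then check everything.

```bash
python3 -m inch '[{"tx":0,"ty":-0.08,"tz":-0.03,"ax":0,"ay":0,"az":0,"jaw":0},{"tx":0,"ty":0,"tz":0,"ax":0,"ay":0,"az":0,"jaw":0.6},{"tx":0,"ty":0,"tz":0,"ax":0,"ay":0,"az":0,"jaw":0.6},{"tx":0,"ty":0,"tz":0,"ax":0,"ay":0,"az":0,"jaw":0.6},{"tx":0,"ty":0,"tz":0,"ax":0,"ay":0,"az":0,"jaw":0.6},{"tx":0,"ty":0,"tz":-3,"ax":0,"ay":0,"az":0,"jaw":0.6},{"tx":0,"ty":0,"tz":-5,"ax":0,"ay":0,"az":0,"jaw":0.6},{"tx":0,"ty":-5,"tz":-3,"ax":0,"ay":0,"az":0,"jaw":0.6},{"tx":0,"ty":-5,"tz":-2,"ax":0,"ay":0,"az":0,"jaw":0.6},{"tx":0,"ty":-5,"tz":-5,"ax":0,"ay":0,"az":0,"jaw":0.6},{"tx":0,"ty":0,"tz":-3,"ax":0,"ay":0,"az":0,"jaw":0.6},{"tx":0,"ty":0,"tz":0,"ax":0,"ay":0,"az":0,"jaw":0.6}]';  python3 - <<'E'
from h import *
p,R,o=state();print(p)
im,d,c=snap('side','s20.png'); W=cloud(d,c)
a=cv2.resize(cv2.cvtColor(im[100:320,170:370],cv2.COLOR_RGB2BGR),(540,594))
cv2.imwrite('pics/s20c.png',a)
for q in [(596,-388),(622,-165),(640,-245),(585,-305)]: print(q); up_float(W,im,q,40)
im,d,c=snap('top'); W=cloud(d,c); gate(im,W)
try: gauge(im,W)
except Exception as e: print(e)
E
```

```text
t: 64.35
ee_pos: [488.9, -331.2, 261.1]
orientation: [-1.631, 1.253, -0.851]
ft_force: [0.8, -0.1, -0.3]
width: 52.8
[ 488.90057278 -331.23642426  261.07606036]
(596, -388)
0 39 [ 601. -403.   10.]
20 39 [ 592. -407.   29.]
40 40 [ 592. -407.   50.]
60 44 [ 591. -408.   71.]
80 54 [ 595. -405.   97.]
100 83 [ 596. -392.  102.]
z max [  4. 106.]
(622, -165)
0 34 [ 621. -175.   11.]
20 46 [ 612. -180.   30.]
40 51 [ 614. -182.   50.]
60 44 [ 616. -181.   71.]
80 55 [ 615. -180.   94.]
100 58 [ 618. -169.  103.]
z max [  6. 105.]
(640, -245)
0 44 [ 638. -259.   12.]
20 45 [ 631. -265.   30.]
40 48 [ 631. -263.   50.]
60 47 [ 632. -263.   71.]
80 69 [ 630. -260.   94.]
100 61 [ 636. -251.  103.]
z max [  6. 105.]
(585, -305)
0 44 [ 591. -322.    8.]
20 47 [ 576. -324.   30.]
40 45 [ 578. -326.   50.]
60 50 [ 581. -325.   69.]
80 62 [ 582. -321.   96.]
100 70 [ 580. -311.  102.]
z max [  4. 104.]
plate [650.7 222.6] [149.2 130.2] 85.7
fence [650.9 170.4] [87.2 16.1] -4.4
bar [637.5 243.6] [47.4 12.8] 6.3
roller [649.  238.1] 21.0 z 34.88552295883086
fence_face [635.5 179.6] yaw -4.4 bar in ff [-3. 64.] roller in ff [ 8.9 59.4] bar ang 10.7
orange [410.  378.3] [8.7 2.1] 34.5 z 28.8
black [364.4 335.6] [7.2 0.2] 5.3 z 37.0
white [449.6 362.1] [38.7 38.5] 11.3 z 30.1
grip [364.4 335.6] yaw 5.3 mid [394.3 338.3]
```

View pics/s20c.png

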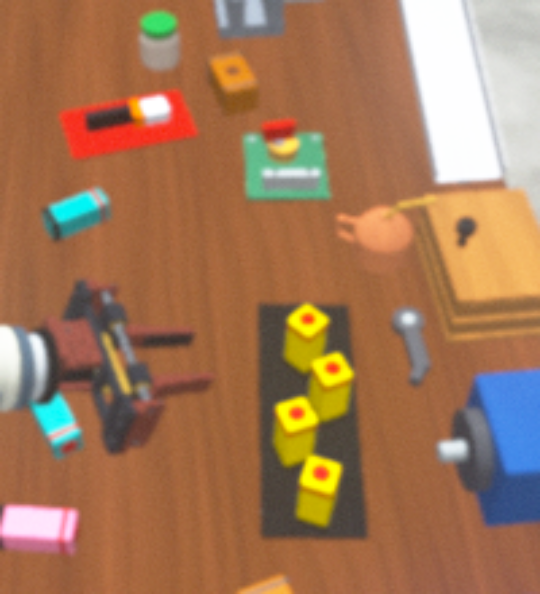

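```bash
python3 -c "
from workcell import ctrl; print(ctrl.close_job())"
```

```text
the job is handed in; nothing more can be done
None
```

The job is done and handed in at about 64 s of the 210 s allowed. No verdict comes back, so the results below rest on my own checks.

- **Bolt:** I turned it from about -62° to +10°. The wrist camera put the roller centre 66.7 mm from the fence, so the gap is about 42.7 mm. After the floats were placed, the top camera still read the bar at about +10.7°.
- **Gauging:** The tip went in from the robot's side to about 36 mm past the bolt axis with no noticeable force, and stayed there for over 0.5 s. I did not push the shoulder against the roller; that it will not go in follows only from the measured gap.
- **Gauge:** It lies flat on the red board. Its middle is about 1 mm from the board's measured centre.
- **Floats:** All four yellow floats stand upright, foot down, on the mat. In the side camera their tops read about 102 mm, against a nominal 101 mm.
- **Bystanders:** The arm kept clear of the oil can, pawl, mallet heads and jar, and the last picture shows nothing out of place. I did not measure their positions again.

**What failed or disagreed:**
- **Fingertip offset:** The fingertips end about 29 mm short of the reported TCP. My first grasp of the bolt closed on nothing because of it, so I allowed for it from then on.
- **First tilt:** The first attempt to tilt a float upright ran into joint limits. I stood the floats up with the tool coming in from the side instead.
- **Top camera on the roller:** The top camera read the roller centre at about 59 mm from the fence in the final check. The red bar partly hides the roller there (fitted radius 21 mm, not 24), so I trusted the wrist view.

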